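# Get the spare glass insert from under the flap and hold it over the beaker

## Task

The beaker stands on the closed flap of the bench stand: slide it sideways along the stand's top, upright and without lifting it, into the ring marked on the fixed part of the top, and let go of it there. Then lift the flap by its bar until it stands open by itself at about upright or beyond, take out the tall glass insert hidden beneath and leave the short plug beside it where it is. Finish while holding the insert still in the gripper, upright and a few centimetres above the middle of the beaker's mouth, touching nothing else; leave the flap open, the beaker in its ring and the mug, timer, bowl and cotton roll undisturbed.

Things in the scene. Friction and masses are not known exactly. Their poses are not given: they have to be found in the camera images.
- stand: fixed bench stand, a grey box with bare metal top: 130 mm deep (x), 270 wide (y), flat top 85 mm above the bench. Origin on the bench, mid depth, under the seam between flap and fixed top; x points away from the robot (yaw within 0.25 rad), y left, z up. Fixed solid part with the target ring: y -160 to 0 mm; compartment under the flap: y 0 to 110 mm.
- pockets (a point): middle of the compartment, on top of its pocket plate, at stand (0, 55, 19) mm. Compartment inside: 120 mm (x) by 100 (y), walls 5 mm thick, 76 high. Plate: two round pockets 27 mm wide, 8 mm deep (bottom 11 mm above the bench), centred at x -30 and x +15 mm from this point, y 0; one holds the insert, the other the plug, either way round. Axes as the stand's.
- mark (a point): centre of the target ring (thin dark circle, 100 mm across) on the fixed part of the stand's top, at stand (0, -105, 85) mm; the ring is only a mark, with no height. Axes as the stand's.
- flap (a joint): flap angle, rad: 0 shut (flush with the fixed top), grows as the front is lifted, 1.57 upright, stop at 2.0. Metal plate 126x107x8 mm, 0.22 kg, with a ring like the target's marked at stand (0, 55, 85) mm, where the beaker stands at first. A stiff friction hinge holds it at any angle; lifting takes about 3 to 4 N at the bar.
- flap_hinge (a point): middle of the flap's hinge line at the far edge, at stand (62, 55, 81) mm; the hinge axis is the stand's y.
- flap_bar (a point): middle of the flap's handle: a round bar 10 mm thick, 72 mm long along the stand's y, on a leg at each end in the plane of the flap, 38 mm before the flap's front edge (centre), 165 mm from the hinge axis, 81 mm above the bench when shut; moves with the flap. The bar may turn between the fingers as the flap rises.
- beaker: an open glass beaker, 74 mm across at the rim, 68 mm at the foot, 87 mm high, 0.11 kg, wall up to 11 mm thick for the fingers (middle of the wall about 33 mm from the axis); origin: centre of its underside; z up. Its wall can be pinched from above; pinched across the direction of sliding it may swivel and tip, along it it stays upright.
- insert: the tall blown glass insert: round foot 22 mm, thin stem, round bulb about 20 mm on top, 58 mm high, 0.018 kg, standing upright in a pocket under the flap; origin: centre of its underside; z along it, up. Take it by the bulb, 44 mm above its foot.
- plug: the short plug, 24 mm across, 22 mm high, in the other pocket under the flap; origin: centre of its underside. To be left there.
- cotton_roll: a roll of white cotton tape standing on end, 63 mm across, 35 mm high; origin: centre of its underside. Bystander.
- mug: a green and cream mug, 86 mm across, 99 mm high; origin: centre of its underside. Bystander.
- timer: a dial timer, 48x64x50 mm; origin: centre of its underside. Bystander.
- steel_bowl: a pressed steel bowl, 158 mm across, 63 mm high; origin: centre of its underside. Bystander.
Things that resemble listed ones, but are neither listed nor needed, are in the scene too. Leave any turquoise or yellow look-alike of the beaker alone.

How it is judged:
By the outcome, as a careful person would: the job done as asked, in the order asked, and still so for the second after the job is handed in, while the arm keeps its last pose, push and grip.
It also fails if it takes over 72 s, if anything falls off the work surface, if the arm or the gripper's body presses on something with over 40 N, if the wrist force passes 120 N, or if a joint passes its speed limit or range.

## Robot

A 6-joint arm with a two-finger parallel gripper is mounted at the origin on a cart in front of the work surface, level with it; the furniture and walls round the work are solid. World frame = base frame: x ahead of the robot, y to its left, z up, the work surface at z = 0. Lengths are in m, angles in rad, forces in N, time in s.
With the tool pointing down it reaches from about 0.35 to 0.85 m from the base axis. Payload 8.1 kg.
Tool frame: the origin (TCP) lies at the very end of the fingers, on their centre line; the grasp point (between the pads) lies 19 mm behind it (env.grasp_offset is the distance from the TCP to the grasp point, in m); z points along the fingers, y is the direction in which the jaws open and shut (so a half turn about z gives the same grasp; the last joint's range is limited). The gripper opens to 93 mm and grips with 3 to 60 N. Pads are 15 mm wide; open, the fingers measure 128 mm over their backs; the gripper's body (75 mm by 188 mm) begins 65 mm behind the grasp point.
Start: joints at [1.097, 0.13, 1.488, -0, 1.523, -0.085], TCP at [0.227, 0.555, 0.219] pointing down, gripper open.
Joint ranges: [-2.96, 2.96], [-0.89, 2.26], [0.02, 2.5], [-1.34, 4.48], [0, 2.73], [-2.66, 2.66]. Speed limits (rad/s): [2.39, 2.39, 2.79, 3.14, 3.14, 3.14].

## Interface

Orientations are given as a unit quaternion [w, x, y, z].
In Python, from rig import env, imaging gives the robot as it stands.
- The arm moves only by the tool move_arm, never from a script. Its argument "plan" is a list of rows, each an object of numbers: "tx", "ty", "tz": the shift along the tool's x, y, z in mm; "twist": the turn about the tool's z in degrees; "claw": the closure, from -1 (fully open) to 1 (shut). In form: [{"tx": .., "ty": .., "tz": .., "twist": .., "claw": ..}, ...]. A call has 1 to 8 rows; each row shifts and turns the pose as measured when the row begins, along the tool's axes as they then stand; what a row does not reach is not made up. A row lasts 1/12 s, in which the tool goes at most 41.7 mm and 7.16 degrees, less where a joint would pass 70% of its speed; a pose out of reach is approached as far as the arm can. A call with a gripper value outside its range is refused whole. The fingers move at their own pace and stop on an object; the grip force is fixed at half the most. Time passes only in rows, so rows that do not move let the fingers close. It gives the time, the measured TCP pose, the force and the opening at its end, in the units of the state.
- env.observe(): the state, without advancing time (a new reading comes with each control period).
- imaging.grab_frame(name): name is "scene" or "top"; returns a dict with "pixels" (420x560x3 uint8, red, green, blue), "range_z" (420x560 float32, m along the optical axis (not along the pixel's ray), 0 where there is no reading), "fx", "fy", "cx", "cy" (pixels), "k1" (the pictures are not rectified: a ray, as slopes to the right and down, at radius r is drawn at 1 + k1 r^2 times it, then the intrinsics apply), "rvec" (rotation vector, rad) and "tvec" (3), from world to camera coordinates, as OpenCV has them. Camera axes: x right, y down, z forward; pixel columns grow to the right and rows downward; lengths in m; the calibration is good to about 2 mm. A picture is of the moment at which its call begins.
- env.close_job(): hands the job in, once; it reports no verdict.
The state is a dict: "t": time; "joint_pos": joint angles; "dq": joint speeds; "joint_torque": joint torques, N m; "tool_pos": TCP position; "ee_rot": TCP orientation; "ft_force": force on the tool from outside, world axes, zero at the start; "wrist_torque": the same for the moment, N m; "width": finger opening in m.
Only numpy, scipy, OpenCV 4.12 (cv2) and the standard library are available. Lean on these libraries where they do the work, as an engineer would, in place of code of your own. Each camera call takes 0.05 s, during which the arm holds its last target.

## Working session

There is one attempt and no reset: what is moved stays moved. The work goes in short steps, Python scripts to look and compute and a tool call to move; the robot and the scene stay as the last step left them, time stands still between calls to the robot, and variables do not carry over. Pictures are saved under pics/ and viewed, and the job is handed in when it is done.

Besides the shell and the picture viewer there is one more tool, called in YAML: its name, and indented under it one key for each argument. move_arm: Moves the arm, as the interface text tells. Its arguments: {"type":"object","properties":{"plan":{"type":"array","items":{"type":"object","properties":{"tx":{"type":"number"},"ty":{"type":"number"},"tz":{"type":"number"},"twist":{"type":"number"},"claw":{"type":"number"}}}}},"required":["plan"]}

```bash
ls; mkdir -p pics
python3 - <<'E'
from rig import env, imaging
import cv2,numpy as np
print(env.observe())
for n in ["scene","top"]:
    f=imaging.grab_frame(n)
    np.savez(f"pics/{n}0.npz",**f)
    print(n,{k:f[k] for k in f if k not in("pixels","range_z")}, (f["range_z"]>0).mean())
    cv2.imwrite(f"pics/{n}0.png",f["pixels"][:,:,::-1])
E
```

```text
pics
{'t': 0.0, 'joint_pos': array([ 1.09659316e+00,  1.31146752e-01,  1.48925088e+00, -4.02584773e-06,
        1.52297333e+00, -8.54230354e-02]), 'dq': array([-0.00097517, -0.0011341 ,  0.00029917,  0.00061969, -0.00082299,
        0.00016725]), 'joint_torque': array([-4.08442338e-04, -5.59830594e+01, -4.91762781e+01,  7.67266843e-02,
        3.48916103e-02, -1.37436186e-04]), 'tool_pos': array([0.22717828, 0.55473661, 0.21761164]), 'ee_rot': array([-2.43630656e-04,  1.93167950e-01,  9.81165303e-01, -8.55127397e-04]), 'ft_force': array([-0.18203566,  0.41710983, -0.48686451]), 'wrist_torque': array([0.0184634 , 0.04734896, 0.02392872]), 'width': 0.09313147741989683}
scene {'fx': 475.6281911155259, 'fy': 475.6281911155259, 'cx': 281.4374383718793, 'cy': 212.48733147703183, 'k1': -0.06851971235052051, 'rvec': array([ 1.96427703, -0.75815137,  0.47241807]), 'tvec': array([-0.41697192,  0.24640113,  0.82541474])} 0.9475340136054422
top {'fx': 425.2831438556391, 'fy': 425.2831438556391, 'cx': 277.15401005783303, 'cy': 206.07529359641356, 'k1': -0.03144203544535843, 'rvec': array([ 2.14470866, -2.16254418,  0.17870313]), 'tvec': array([0.02845304, 0.55928088, 0.93051425])} 0.9959821428571428
```

View pics/scene0.png

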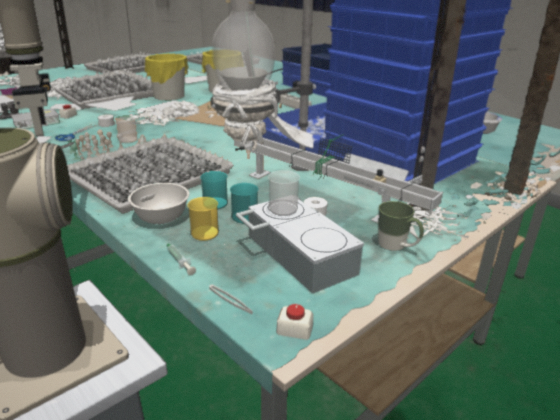

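View pics/top0.png

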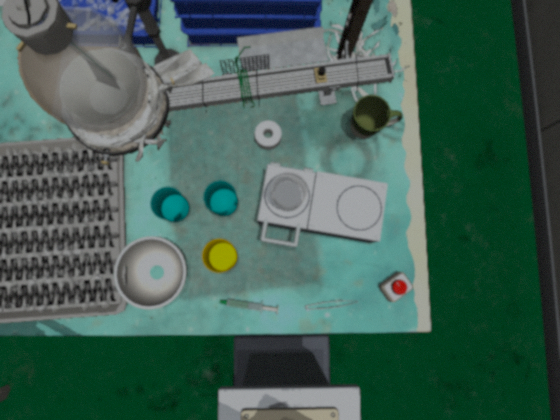

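The top view shows the stand with the beaker at (288,194) and the target ring at (360,208). The bar is at (281,242), and the look-alikes are at (170,205), (221,197) and (220,255). Next I'll measure the stand.

```bash
cat > h.py <<'E'
import cv2,numpy as np
from rig import env,imaging
def load(n):
    return dict(np.load(n))
def grab(n,tag):
    f=imaging.grab_frame(n); np.savez(f"pics/{n}{tag}.npz",**f); cv2.imwrite(f"pics/{n}{tag}.png",f["pixels"][:,:,::-1]); return f
def rays(f,uv):
    uv=np.asarray(uv,float).reshape(-1,2)
    K=np.array([[f["fx"],0,f["cx"]],[0,f["fy"],f["cy"]],[0,0,1]],float)
    n=cv2.undistortPoints(uv[:,None],K,np.array([float(f["k1"]),0,0,0]))[:,0]
    R=cv2.Rodrigues(np.asarray(f["rvec"],float))[0]; t=np.asarray(f["tvec"],float)
    d=np.c_[n,np.ones(len(n))]
    return -R.T@t, d@R, 
def onplane(f,uv,z):
    c,d=rays(f,uv); return c+d*((z-c[2])/d[:,2])[:,None]
def proj(f,P):
    K=np.array([[f["fx"],0,f["cx"]],[0,f["fy"],f["cy"]],[0,0,1]],float)
    return cv2.projectPoints(np.asarray(P,float).reshape(-1,1,3),np.asarray(f["rvec"],float),np.asarray(f["tvec"],float),K,np.array([float(f["k1"]),0,0,0]))[0][:,0]
def cloud(f):
    h,w=f["range_z"].shape
    u,v=np.meshgrid(np.arange(w),np.arange(h))
    c,d=rays(f,np.c_[u.ravel(),v.ravel()])
    return (c+d*f["range_z"].ravel()[:,None]).reshape(h,w,3)
E
python3 - <<'E'
from h import *
for n in["top","scene"]:
    f=load(f"pics/{n}0.npz"); P=cloud(f)
    m=(f["range_z"]>0)&(abs(P[...,2]-.085)<.008)&(abs(P[...,1])<.4)&(P[...,0]<.75)
    m=m.astype(np.uint8)
    k,l,s,c=cv2.connectedComponentsWithStats(m)
    for i in np.argsort(-s[1:,4])[:4]+1:
        Q=P[l==i]; r=cv2.minAreaRect(Q[:,:2].astype(np.float32)*1000)
        print(n,s[i],Q[:,2].mean(),r)
        if i==np.argmax(s[1:,4])+1: print(cv2.boxPoints(r))
    cv2.imwrite(f"pics/m_{n}.png",m*255)
f=load("pics/top0.npz")
im=cv2.resize(f["pixels"][140:260,230:400,::-1],None,fx=4.5,fy=4.5,interpolation=cv2.INTER_CUBIC);cv2.imwrite("pics/crop1.png",im)
E
```

```text
top [ 258  162  129   86 6277] 0.08571383501615665 ((544.223388671875, -72.08099365234375), (268.62548828125, 179.2525177001953), 79.91706085205078)
[[ 432.46677  -188.62813 ]
 [ 608.9508   -220.01051 ]
 [ 655.98       44.46614 ]
 [ 479.49597    75.848526]]
top [274 181  29  25 540] 0.08904071886471927 ((580.2052001953125, -0.61865234375), (58.68722915649414, 54.61360168457031), 44.30671310424805)
top [150 187  34  33 218] 0.08485800442531977 ((561.329345703125, 264.9700927734375), (71.4277572631836, 72.16680908203125), 0.8574150204658508)
top [203 181  34  33 205] 0.08521190604646775 ((573.6600341796875, 150.1700897216797), (71.66207122802734, 72.1723403930664), 0.7259016633033752)
scene [ 236  197  128   67 3491] 0.08287168576869618 ((539.2105712890625, -71.52088928222656), (274.9131774902344, 179.12396240234375), 78.65450286865234)
[[ 424.35764  -188.67233 ]
 [ 599.98126  -223.91046 ]
 [ 654.0635     45.630554]
 [ 478.43988    80.86868 ]]
scene [  0 304  79  45 658] 0.08501243514925447 ((-0.4154205322265625, -47.786624908447266), (130.4164581298828, 49.71437454223633), 0.6339277625083923)
scene [187 197  31  17 183] 0.08133082974846538 ((444.4922180175781, 151.31805419921875), (74.06124877929688, 72.45508575439453), 55.564327239990234)
scene [379 211  30  14 174] 0.08496171843461134 ((729.6541137695312, -199.2421417236328), (23.60663414001465, 72.63703155517578), 14.925454139709473)
```

View pics/crop1.png

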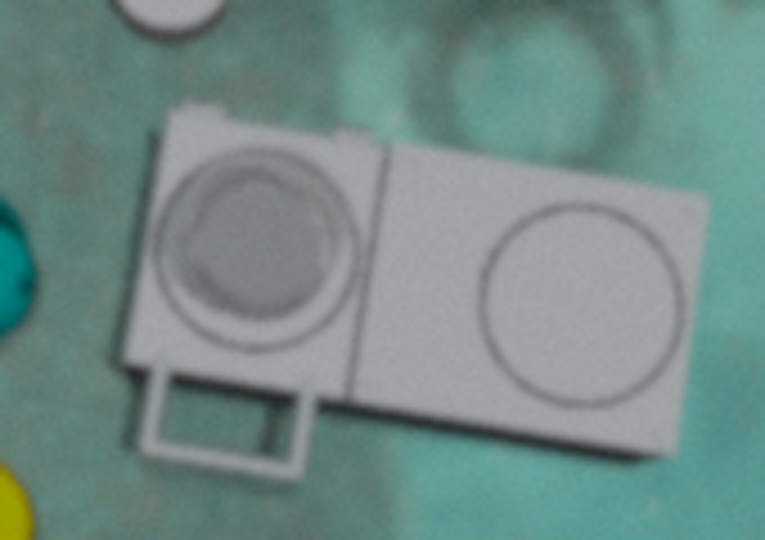

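The crop shows the stand's outline, with the seam from (388,143) to (350,403) and the target ring centred at (582,306). The beaker stands within the flap ring, and the bar runs from (150,446) to (297,470).

Run:
```python
from h import *
f=load("pics/top0.npz")
def px(p): p=np.array(p,float); return (p+.5)/4.5-.5+[230,140]
names="FR_far FR_near seam_far seam_near FL_near FL_far ring flapring".split()
pts=onplane(f,px([(708,197),(675,455),(388,143),(350,403),(122,365),(168,108),(582,306),(257,249)]),.085)
for n,p in zip(names,pts): print(n,(p*1000).round(1))
# ring centres: y -105 ; flapring +55 -> y axis
r,fr=pts[6],pts[7]
d=(fr-r)[:2];print("dist",np.linalg.norm(d),"yaw",np.arctan2(-d[0],d[1]))
for a,b in((1,4),(0,5),(0,2),(1,3)):
    d=(pts[b]-pts[a])[:2];print("yaw edge",np.arctan2(-d[0],d[1]),np.linalg.norm(d))
for a,b in((1,0),(3,2)):
    d=(pts[b]-pts[a])[:2];print("yaw xedge",np.arctan2(d[1],d[0]),np.linalg.norm(d))
bar=onplane(f,px([(150,446),(297,470)]),.081);print("bar",bar,bar.mean(0))
# beaker cloud
P=cloud(f)
m=(f["range_z"]>0)&(P[...,0]>.5)&(P[...,0]<.66)&(P[...,1]>-.06)&(P[...,1]<.08)&(P[...,2]>.095)
Q=P[m];print(len(Q),Q.min(0),Q.max(0))
fs=load("pics/scene0.npz");P=cloud(fs)
m=(fs["range_z"]>0)&(P[...,0]>.48)&(P[...,0]<.68)&(P[...,1]>-.06)&(P[...,1]<.08)&(P[...,2]>.095)
Q=P[m];print(len(Q),Q.min(0),Q.max(0))
im=cv2.resize(fs["pixels"][160:300,180:380,::-1],None,fx=4,fy=4,interpolation=cv2.INTER_CUBIC);cv2.imwrite("pics/crop2.png",im)
```

```text
FR_far [ 602.  -218.7   85. ]
FR_near [ 475.5 -196.7   85. ]
seam_far [629.9 -61.6  85. ]
seam_near [502.  -40.3  85. ]
FL_near [521.2  69.3  85. ]
FL_far [648.1  46.4  85. ]
ring [ 548.3 -154.3   85. ]
flapring [577.5   3.5  85. ]
dist 0.16047409833806162 yaw -0.18249952271655923
yaw edge -0.1700795637610949 0.269831942535904
yaw edge -0.17204147359803415 0.2690474401955915
yaw edge -0.17560954391733494 0.15958354375472714
yaw edge -0.16755073714650123 0.1585795471719405
yaw xedge -0.1725727778041985 0.12839954991615768
yaw xedge -0.16482111176087244 0.129684452896311
bar [[ 0.48238217  0.05603303  0.081     ]
 [ 0.47025769 -0.01452639  0.081     ]] [0.47631993 0.02075332 0.081     ]
616 [ 0.53793596 -0.03549695  0.09501991] [0.61161446 0.03824492 0.17516015]
1167 [ 0.53564276 -0.03529255  0.09519929] [0.61092134 0.03871535 0.1709156 ]
```

View pics/crop2.png

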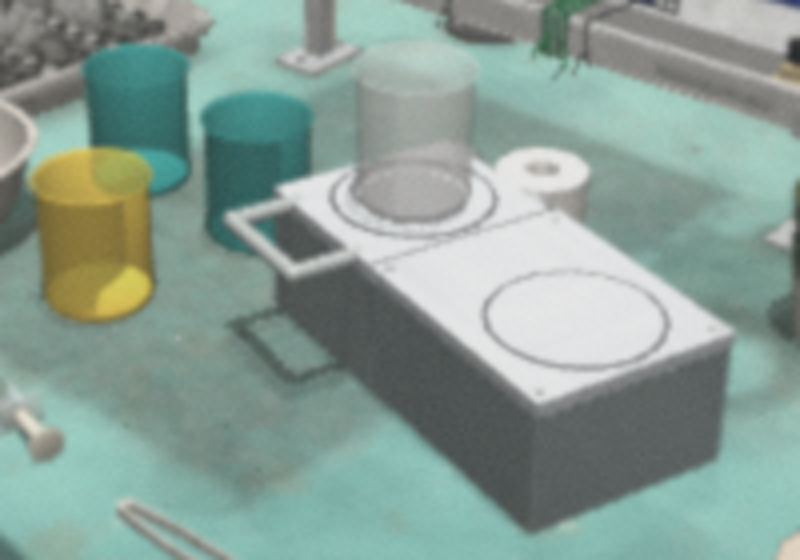

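Run:
```python
from h import *
g={}
for n in["top","scene"]:
    f=load(f"pics/{n}0.npz"); P=cloud(f)[f["range_z"]>0]
    for lo in np.arange(.2,1.0,.1):
        for y in np.arange(-.4,.65,.1):
            k=(round(lo,1),round(y,1))
            s=P[(abs(P[:,0]-lo)<.05)&(abs(P[:,1]-y)<.05)]
            if len(s)>5: g[k]=max(g.get(k,0),np.percentile(s[:,2],98.5))
ys=np.arange(.6,-.45,-.1)
print("x\\y",*["%5.1f"%y for y in ys])
for lo in np.arange(.9,.15,-.1): print("%.1f"%lo,*["%5.0f"%(1000*g.get((round(lo,1),round(y,1)+0.),np.nan)) for y in ys])
for n in["top","scene"]:
    f=load(f"pics/{n}0.npz"); P=cloud(f)[f["range_z"]>0]
    for z in(.1,.2,.3):
        s=P[(P[:,2]>z)&(P[:,2]<.6)&(abs(P[:,1])<.3)&(P[:,0]>.66)]; print(n,z,len(s), s[:,0].min() if len(s) else 0, s[np.argsort(s[:,0])[:3]])
```

```text
x\y   0.6   0.5   0.4   0.3   0.2   0.1   0.0  -0.1  -0.2  -0.3  -0.4
0.9     6     3     6   507   163   172   131   535   119    17   nan
0.8     6     7    97   479   374   139   117   134   118    84   nan
0.7    58    58   547   559   440    37    39     7   100     6   nan
0.6    60    59   427   447   261    88   173    89    89     6   nan
0.5    59    59    63    85    87    88   170    89    89     6   nan
0.4    58    58    65    62    85    84     7     6    51    51   nan
0.3   344   523    54    65     6    21    17    10    31     6   nan
0.2   487   532     0     0     0     2     1     2     1     0     0
top 0.1 17672 0.660007892601933 [[0.66000789 0.27099755 0.43205175]
 [0.66001174 0.26754903 0.35245554]
 [0.66003093 0.29452529 0.45294971]]
top 0.2 8778 0.660007892601933 [[0.66000789 0.27099755 0.43205175]
 [0.66001174 0.26754903 0.35245554]
 [0.66003093 0.29452529 0.45294971]]
top 0.3 6875 0.660007892601933 [[0.66000789 0.27099755 0.43205175]
 [0.66001174 0.26754903 0.35245554]
 [0.66003093 0.29452529 0.45294971]]
scene 0.1 37545 0.6600003776445553 [[0.66000038 0.28460501 0.30682941]
 [0.66001345 0.26677451 0.32860644]
 [0.66001463 0.25662664 0.38644512]]
scene 0.2 28178 0.6600003776445553 [[0.66000038 0.28460501 0.30682941]
 [0.66001345 0.26677451 0.32860644]
 [0.66001463 0.25662664 0.38644512]]
scene 0.3 20327 0.6600003776445553 [[0.66000038 0.28460501 0.30682941]
 [0.66001345 0.26677451 0.32860644]
 [0.66001463 0.25662664 0.38644512]]
```

```bash
cat >> h.py <<'E'
O=np.array([.566,-.0505]); YAW=-.173
XH=np.array([np.cos(YAW),np.sin(YAW)]); YH=np.array([-np.sin(YAW),np.cos(YAW)])
def W(x,y,z): # stand mm -> world m
    p=O+XH*x/1000+YH*y/1000; return np.array([p[0],p[1],z/1000])
def S(p): d=np.asarray(p[:2])-O; return np.array([d@XH*1000,d@YH*1000,p[2]*1000])
def rot():
    q=env.observe()["ee_rot"]; from scipy.spatial.transform import Rotation as R
    return R.from_quat([q[1],q[2],q[3],q[0]]).as_matrix()
def need(t,head=None,msg=""):
    """world target TCP (m), heading (deg) of tool y mod 180: print tool-frame shift and twist"""
    o=env.observe();M=rot();d=M.T@(np.asarray(t)-o["tool_pos"])*1000
    hy=np.degrees(np.arctan2(M[1,1],M[0,1])); 
    tw=None if head is None else -((head-hy+90)%180-90)
    print(msg,"t%.2f"%o["t"],"tcpS",S(o["tool_pos"]).round(1),"w",o["tool_pos"].round(4),"d",d.round(1),"hy%.1f"%hy,"twist",tw,"F",o["ft_force"].round(1),"wid %.4f"%o["width"],"j",o["joint_pos"].round(2),"tilt",M[2].round(3))
E
python3 - <<'E'
from h import *
need((.40,.10,.26),80.1,"via")
need(W(-.6,85.7,250),80.1,"above")
E
```

```text
via t0.10 tcpS [-437.9  537.9  217.7] w [0.2272 0.5547 0.2177] d [-332.3 -355.4  -41.8] hy67.7 twist -12.377377954410392 F [0.3 1.  0. ] wid 0.0931 j [ 1.1   0.13  1.49 -0.    1.52 -0.09] tilt [ 0.    -0.002 -1.   ]
above t0.10 tcpS [-437.9  537.9  217.7] w [0.2272 0.5547 0.2177] d [-524.  -348.1  -31.8] hy67.7 twist -12.377377954410392 F [0.3 1.  0. ] wid 0.0931 j [ 1.1   0.13  1.49 -0.    1.52 -0.09] tilt [ 0.    -0.002 -1.   ]
```

move_arm:
  plan:
    - {"tx": 0,"ty": 0,"tz": -30,"twist": -6.2,"claw": 0.1}
    - {"tx": 0,"ty": 0,"tz": -30,"twist": -6.2,"claw": 0.1}
    - {"tx": -20,"ty": -32,"tz": 0,"twist": 0,"claw": 0.1}
    - {"tx": -20,"ty": -32,"tz": 0,"twist": 0,"claw": 0.1}
    - {"tx": -20,"ty": -32,"tz": 0,"twist": 0,"claw": 0.1}
    - {"tx": -20,"ty": -32,"tz": 0,"twist": 0,"claw": 0.1}
    - {"tx": -20,"ty": -32,"tz": 0,"twist": 0,"claw": 0.1}
    - {"tx": -20,"ty": -32,"tz": 0,"twist": 0,"claw": 0.1}

```text
t: 0.77
tool_pos: [0.3127, 0.342, 0.2745]
ee_rot: [-0.003, 0.075, 0.997, -0.005]
ft_force: [1.3, 0.3, 0.6]
width: 0.0447
```

```bash
python3 -c "
from h import *
need((.42,.06,.26),80.1,'via')"
```

```text
via t0.77 tcpS [-317.   343.1  274.5] w [0.3127 0.342  0.2745] d [-148.5 -262.6   16.5] hy81.4 twist 1.2616259538748267 F [1.3 0.3 0.6] wid 0.0447 j [ 0.72 -0.25  1.75 -0.    1.65 -0.7 ] tilt [ 0.005 -0.011 -1.   ]
```

move_arm:
  plan:
    - {"tx": -20,"ty": -35,"tz": 0,"twist": 0,"claw": 0.1}
    - {"tx": -20,"ty": -35,"tz": 0,"twist": 0,"claw": 0.1}
    - {"tx": -20,"ty": -35,"tz": 0,"twist": 0,"claw": 0.1}
    - {"tx": -20,"ty": -35,"tz": 0,"twist": 0,"claw": 0.1}
    - {"tx": -20,"ty": -35,"tz": 0,"twist": 0,"claw": 0.1}
    - {"tx": -20,"ty": -35,"tz": 0,"twist": 0,"claw": 0.1}
    - {"tx": -20,"ty": -35,"tz": 0,"twist": 0,"claw": 0.1}
    - {"tx": -10,"ty": 0,"tz": 0,"twist": 0,"claw": 0.1}

```text
t: 1.43
tool_pos: [0.4244, 0.0607, 0.2742]
ee_rot: [-0.003, 0.076, 0.997, -0.007]
ft_force: [-0.3, -0.6, 0.4]
width: 0.0419
```

```bash
python3 -c "
from h import *
need(W(-.6,85.7,220),80.1,'above')"
```

```text
above t1.43 tcpS [-158.6   85.2  274.2] w [0.4244 0.0607 0.2742] d [-158.3   -1.9   53.3] hy81.2 twist 1.135025712266085 F [-0.3 -0.6  0.4] wid 0.0419 j [ 0.03 -0.35  1.84 -0.01  1.67 -1.39] tilt [ 0.006 -0.014 -1.   ]
```

move_arm:
  plan:
    - {"tx": -40,"ty": 0,"tz": 6,"twist": 1.1,"claw": 0.1}
    - {"tx": -40,"ty": 0,"tz": 6,"twist": 0,"claw": 0.1}
    - {"tx": -35,"ty": -1,"tz": 8,"twist": 0,"claw": 0.1}
    - {"tx": -30,"ty": -1,"tz": 8,"twist": 0,"claw": 0.1}
    - {"tx": -10,"ty": 0,"tz": 10,"twist": 0,"claw": 0.1}
    - {"tx": 0,"ty": 0,"tz": 5,"twist": 0,"claw": 0.1}

```text
t: 1.93
tool_pos: [0.5835, 0.024, 0.2285]
ee_rot: [-0.002, 0.092, 0.996, -0.007]
ft_force: [0.2, 0.9, -1.4]
width: 0.0419
```

```bash
python3 -c "
from h import *
need(W(-.6,85.7,140),80.1,'above')
f=grab('scene','1');cv2.imwrite('pics/c3.png',cv2.resize(f['pixels'][100:280,180:380,::-1],None,fx=3,fy=3,interpolation=cv2.INTER_CUBIC))
g=grab('top','1');cv2.imwrite('pics/c4.png',cv2.resize(g['pixels'][120:280,220:400,::-1],None,fx=3,fy=3,interpolation=cv2.INTER_CUBIC))"
```

```text
above t1.93 tcpS [  4.5  76.4 228.5] w [0.5835 0.024  0.2285] d [ 5.  10.4 88.4] hy79.5 twist -0.6081519295969713 F [ 0.2  0.9 -1.4] wid 0.0419 j [-0.04  0.09  1.52 -0.01  1.54 -1.43] tilt [ 0.002 -0.013 -1.   ]
```

View pics/c3.png

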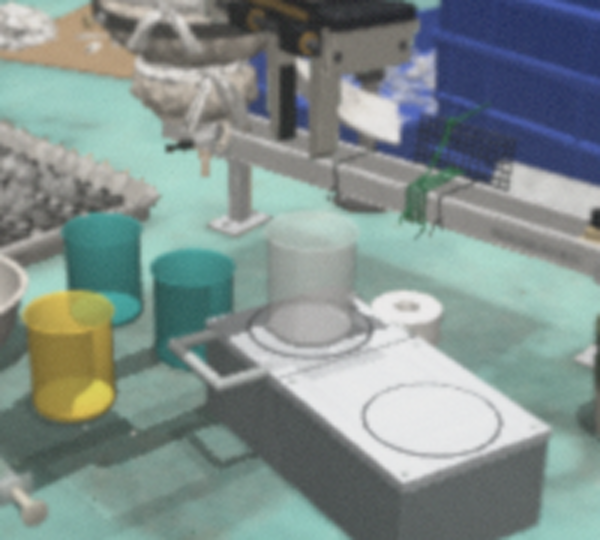

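View pics/c4.png

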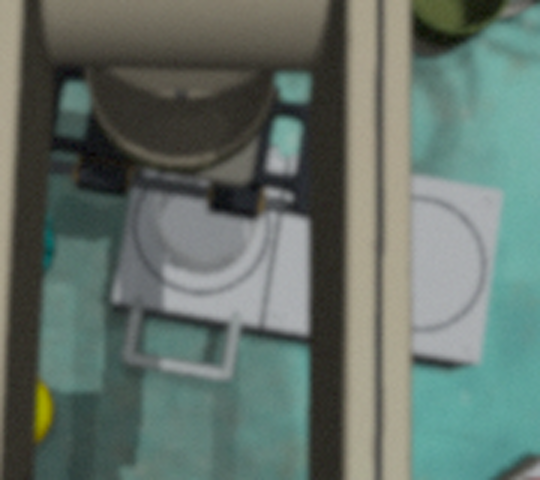

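The scene view shows the fingers (about (285,90) and (325,110)) above and behind the beaker rim. They open along the slide direction. I'll correct the offset and descend.

move_arm:
  plan:
    - {"tx": 5,"ty": 10,"tz": 15,"twist": -0.6,"claw": 0.1}
    - {"tx": 0,"ty": 0,"tz": 0,"twist": 0,"claw": 0.1}
    - {"tx": 0,"ty": 0,"tz": 0,"twist": 0,"claw": 0.1}

```text
t: 2.28
tool_pos: [0.5763, 0.0362, 0.2156]
ee_rot: [-0.002, 0.086, 0.996, -0.007]
ft_force: [0.7, -0.8, 0.4]
width: 0.0419
```

```bash
python3 -c "
from h import *
need(W(-.6,85.7,140),80.1,'above')"
```

```text
above t2.28 tcpS [ -4.7  87.2 215.6] w [0.5763 0.0362 0.2156] d [-4.4 -0.5 75.6] hy80.2 twist 0.08956291558966711 F [ 0.7 -0.8  0.4] wid 0.0419 j [-0.02  0.08  1.55 -0.01  1.52 -1.42] tilt [ 0.003 -0.013 -1.   ]
```

move_arm:
  plan:
    - {"tx": -4,"ty": 0,"tz": 10,"twist": 0,"claw": 0.1}
    - {"tx": 0,"ty": 0,"tz": 15,"twist": 0,"claw": 0.1}
    - {"tx": 0,"ty": 0,"tz": 15,"twist": 0,"claw": 0.1}
    - {"tx": 0,"ty": 0,"tz": 15,"twist": 0,"claw": 0.1}
    - {"tx": 0,"ty": 0,"tz": 10,"twist": 0,"claw": 0.1}
    - {"tx": 0,"ty": 0,"tz": 0,"twist": 0,"claw": 0.1}

```text
t: 2.78
tool_pos: [0.5824, 0.0343, 0.1549]
ee_rot: [0.004, 0.085, 0.996, -0.006]
ft_force: [0.0, 0.1, 0.4]
width: 0.0416
```

```bash
python3 -c "
from h import *
need(W(-.6,85.7,140),80.1,'above')
f=grab('scene','2');cv2.imwrite('pics/c5.png',cv2.resize(f['pixels'][120:280,200:380,::-1],None,fx=4,fy=3.5,interpolation=cv2.INTER_CUBIC))"
```

```text
above t2.78 tcpS [  1.6  86.4 154.9] w [0.5824 0.0343 0.1549] d [ 2.3 -0.5 14.9] hy80.2 twist 0.14736995439079692 F [0.  0.1 0.4] wid 0.0416 j [-0.02  0.12  1.62 -0.01  1.4  -1.42] tilt [-0.009 -0.012 -1.   ]
```

View pics/c5.png

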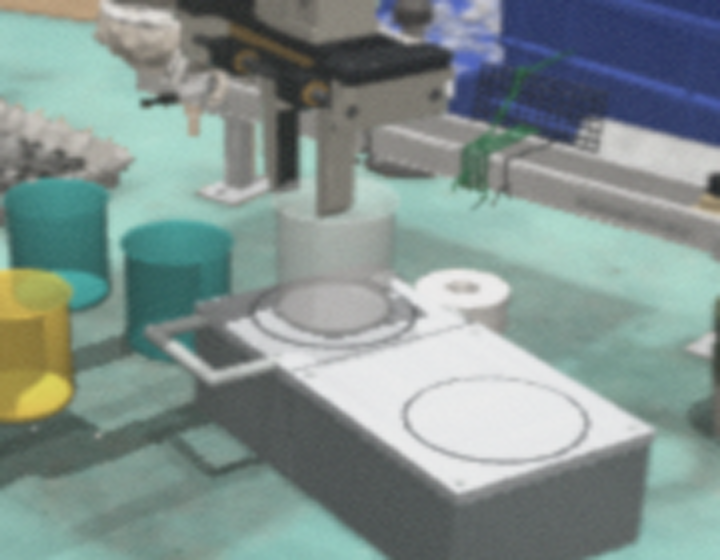

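The wall is straddled: one finger is inside the beaker at (335,180), the other outside at (280,140). I'll go lower and close.

move_arm:
  plan:
    - {"tx": 2,"ty": 0,"tz": 12,"twist": 0,"claw": 0.1}
    - {"tx": 0,"ty": 0,"tz": 3,"twist": 0,"claw": 0.1}
    - {"tx": 0,"ty": 0,"tz": 0,"twist": 0,"claw": 0.4}
    - {"tx": 0,"ty": 0,"tz": 0,"twist": 0,"claw": 0.6}
    - {"tx": 0,"ty": 0,"tz": 0,"twist": 0,"claw": 0.8}
    - {"tx": 0,"ty": 0,"tz": 0,"twist": 0,"claw": 1}
    - {"tx": 0,"ty": 0,"tz": 0,"twist": 0,"claw": 1}
    - {"tx": 0,"ty": 0,"tz": 0,"twist": 0,"claw": 1}

```text
t: 3.5
tool_pos: [0.5833, 0.0342, 0.1442]
ee_rot: [0.008, 0.085, 0.996, -0.006]
ft_force: [-1.4, 0.3, 2.2]
width: 0.0065
```

```bash
python3 -c "
from h import *
need(W(-.6,-72,140),80.1,'slide')"
```

```text
slide t3.50 tcpS [  2.4  86.4 144.2] w [0.5833 0.0342 0.1442] d [   3.5 -158.4    5.9] hy80.2 twist 0.135597613904892 F [-1.4  0.3  2.2] wid 0.0065 j [-0.02  0.12  1.64 -0.01  1.37 -1.42] tilt [-0.016 -0.011 -1.   ]
```

move_arm:
  plan:
    - {"tx": 0,"ty": -6,"tz": 0,"twist": 0,"claw": 1}
    - {"tx": 0,"ty": -8,"tz": 0.1,"twist": 0,"claw": 1}
    - {"tx": 0,"ty": -8,"tz": 0.1,"twist": 0,"claw": 1}
    - {"tx": 0,"ty": -8,"tz": 0.1,"twist": 0,"claw": 1}

```text
t: 3.83
tool_pos: [0.5784, 0.0043, 0.1453]
ee_rot: [0.008, 0.084, 0.996, -0.006]
ft_force: [-0.5, 0.3, 0.1]
width: 0.005
```

```bash
python3 -c "
from h import *
need(W(2.4,-72,144.2),80.1,'slide')
f=grab('scene','3');cv2.imwrite('pics/c6.png',cv2.resize(f['pixels'][120:280,200:380,::-1],None,fx=4,fy=3.5,interpolation=cv2.INTER_CUBIC))"
```

```text
slide t3.83 tcpS [  2.8  56.1 145.3] w [0.5784 0.0043 0.1453] d [   1.1 -128.1    2.4] hy80.4 twist 0.274927208175626 F [-0.5  0.3  0.1] wid 0.0050 j [-0.07  0.1   1.65 -0.01  1.37 -1.47] tilt [-0.018 -0.01  -1.   ]
```

View pics/c6.png

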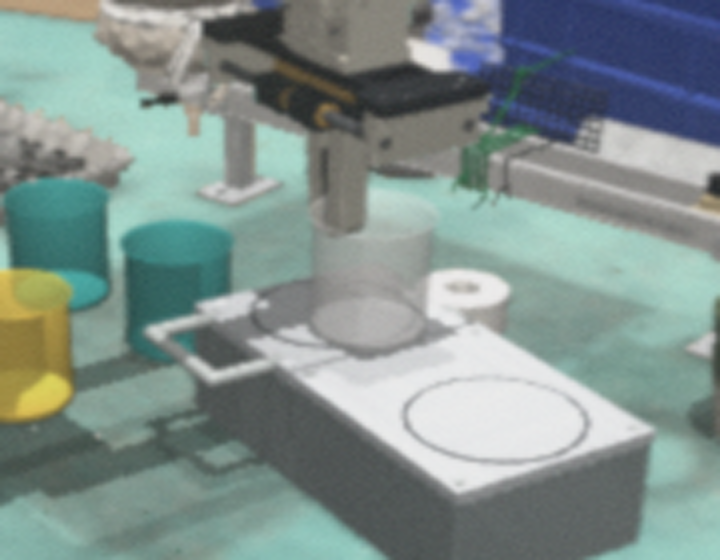

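move_arm:
  plan:
    - {"tx": 0,"ty": -4,"tz": 1,"twist": 0,"claw": 1}
    - {"tx": 0,"ty": -8,"tz": 0.5,"twist": 0,"claw": 1}
    - {"tx": 0,"ty": -8,"tz": 0.4,"twist": 0,"claw": 1}
    - {"tx": 0,"ty": -8,"tz": 0.4,"twist": 0,"claw": 1}

```text
t: 4.22
tool_pos: [0.5749, -0.0262, 0.1452]
ee_rot: [0.01, 0.084, 0.996, -0.005]
ft_force: [0.3, 2.8, 1.5]
width: 0.0049
```

```bash
python3 -c "
from h import *
need(W(2.4,-72,144.2),80.1,'slide')
f=grab('scene','4');cv2.imwrite('pics/c7.png',cv2.resize(f['pixels'][120:280,200:380,::-1],None,fx=4,fy=3.5,interpolation=cv2.INTER_CUBIC))"
```

```text
slide t4.22 tcpS [  4.5  25.5 145.2] w [ 0.5749 -0.0262  0.1452] d [  2.6 -97.5   1.8] hy80.3 twist 0.20860397384393536 F [0.3 2.8 1.5] wid 0.0049 j [-0.13  0.09  1.67 -0.01  1.36 -1.53] tilt [-0.022 -0.009 -1.   ]
```

View pics/c7.png

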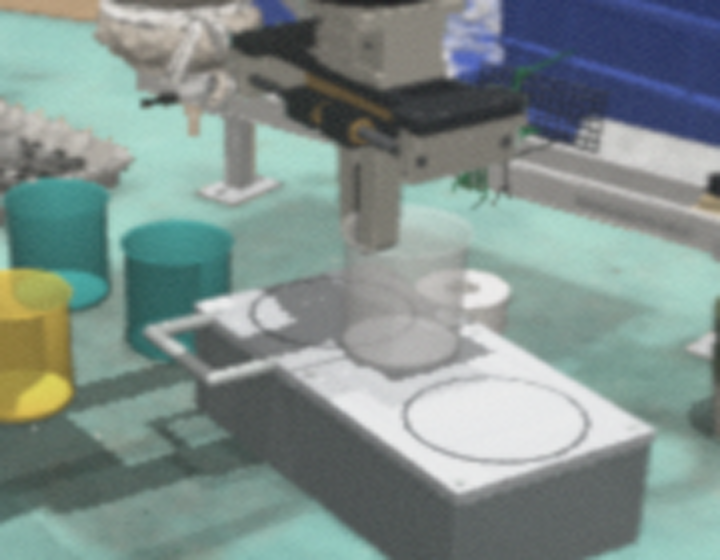

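move_arm:
  plan:
    - {"tx": 0.5,"ty": -12,"tz": 0.4,"twist": 0,"claw": 1}
    - {"tx": 0.5,"ty": -14,"tz": 0.4,"twist": 0,"claw": 1}
    - {"tx": 0.5,"ty": -14,"tz": 0.4,"twist": 0,"claw": 1}
    - {"tx": 0.5,"ty": -14,"tz": 0.4,"twist": 0,"claw": 1}

```text
t: 4.6
tool_pos: [0.5643, -0.0815, 0.1452]
ee_rot: [0.012, 0.084, 0.996, -0.005]
ft_force: [0.1, 2.5, 3.8]
width: 0.0051
```

```bash
python3 -c "
from h import *
need(W(2.4,-72,144.2),80.1,'slide')
f=grab('scene','5');cv2.imwrite('pics/c8.png',cv2.resize(f['pixels'][120:280,200:380,::-1],None,fx=4,fy=3.5,interpolation=cv2.INTER_CUBIC))"
```

```text
slide t4.60 tcpS [  3.6 -30.8 145.2] w [ 0.5643 -0.0815  0.1452] d [  1.5 -41.1   1.3] hy80.4 twist 0.27990921661421453 F [0.1 2.5 3.8] wid 0.0051 j [-0.23  0.07  1.69 -0.01  1.36 -1.63] tilt [-0.024 -0.008 -1.   ]
```

View pics/c8.png

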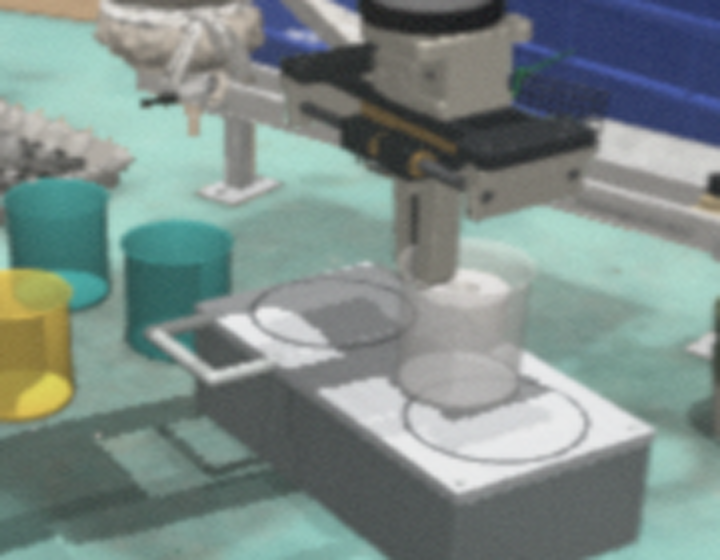

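move_arm:
  plan:
    - {"tx": 0.5,"ty": -14,"tz": 0.2,"twist": 0,"claw": 1}
    - {"tx": 0.5,"ty": -14,"tz": 0.2,"twist": 0,"claw": 1}
    - {"tx": 0.5,"ty": -10,"tz": 0.2,"twist": 0,"claw": 1}
    - {"tx": 0,"ty": -3,"tz": 0,"twist": 0,"claw": 1}

```text
t: 4.98
tool_pos: [0.5551, -0.1261, 0.1452]
ee_rot: [0.012, 0.085, 0.996, -0.005]
ft_force: [0.3, 1.8, 3.0]
width: 0.0053
```

```bash
python3 -c "
from h import *
need(W(2.4,-72,144.2),80.1,'slide')
f=grab('scene','6');cv2.imwrite('pics/c9.png',cv2.resize(f['pixels'][120:280,200:380,::-1],None,fx=4,fy=3.5,interpolation=cv2.INTER_CUBIC))"
```

```text
slide t4.98 tcpS [  2.3 -76.3 145.2] w [ 0.5551 -0.1261  0.1452] d [-0.1  4.3  1. ] hy80.2 twist 0.12568332658756276 F [0.3 1.8 3. ] wid 0.0053 j [-0.31  0.07  1.69 -0.    1.36 -1.71] tilt [-0.025 -0.008 -1.   ]
```

View pics/c9.png

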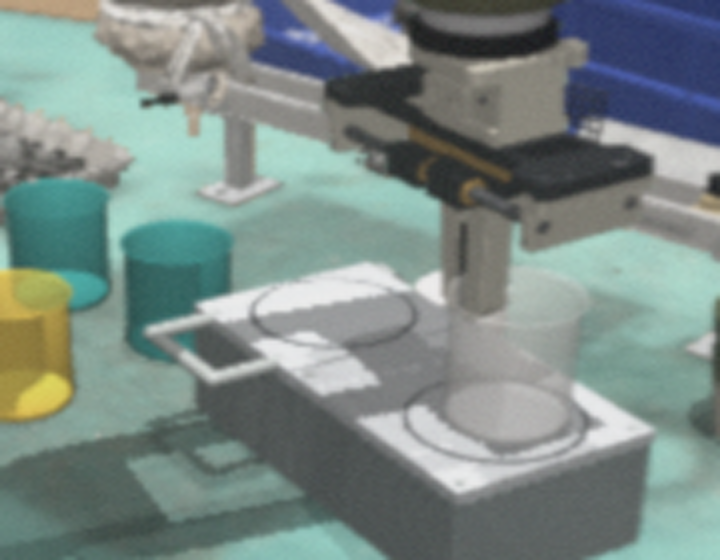

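```bash
python3 -c "
from h import *
f=load('pics/scene6.npz')
px=lambda p:(np.array(p,float)+.5)/[4,3.5]-.5+[200,120]
for n,p in dict(ring=(496,421),base=(507.5,414),rim=(522,296)).items():
  z=.172 if n=='rim' else .085
  print(n,S(onplane(f,px(p),z)[0]))
cv2.imwrite('pics/c10.png',cv2.resize(f['pixels'][185:260,290:375,::-1],None,fx=8,fy=8,interpolation=cv2.INTER_CUBIC))
"
```

```text
ring [  -4.81450151 -109.9277108    85.        ]
base [   5.38952004 -106.6875485    85.        ]
rim [   0.6048172  -116.02669968  172.        ]
```

View pics/c10.png

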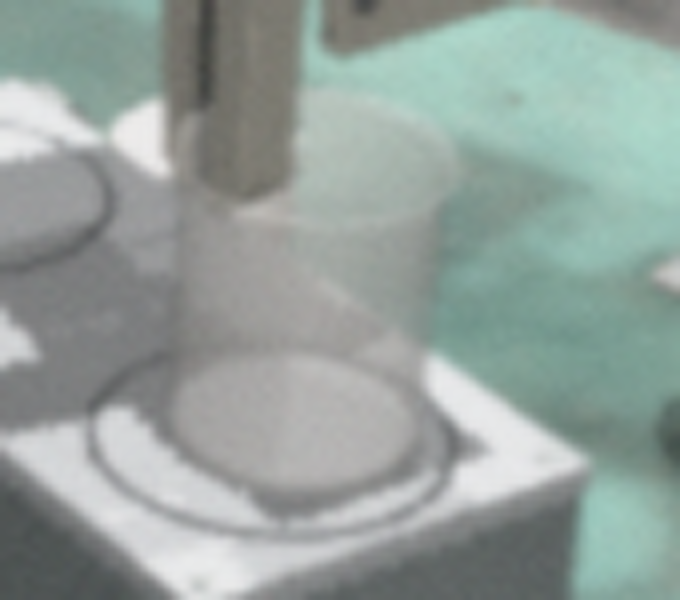

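```bash
python3 -c "
from h import *
f=load('pics/scene0.npz')
cv2.imwrite('pics/c11.png',cv2.resize(f['pixels'][165:240,245:330,::-1],None,fx=8,fy=8,interpolation=cv2.INTER_CUBIC))
f=load('pics/scene6.npz')
px=lambda p:(np.array(p,float)+.5)/8-.5+[290,185]
for n,p in dict(ring=(272,445),base=(296,424),rim=(317,157)).items():
  z=.172 if n=='rim' else .085
  print(n,S(onplane(f,px(p),z)[0]))
P=cloud(f)
"
```

```text
ring [  -5.56075424 -110.6879155    85.        ]
base [   6.42020004 -105.5694806    85.        ]
rim [  -0.96733301 -114.94612832  172.        ]
```

View pics/c11.png

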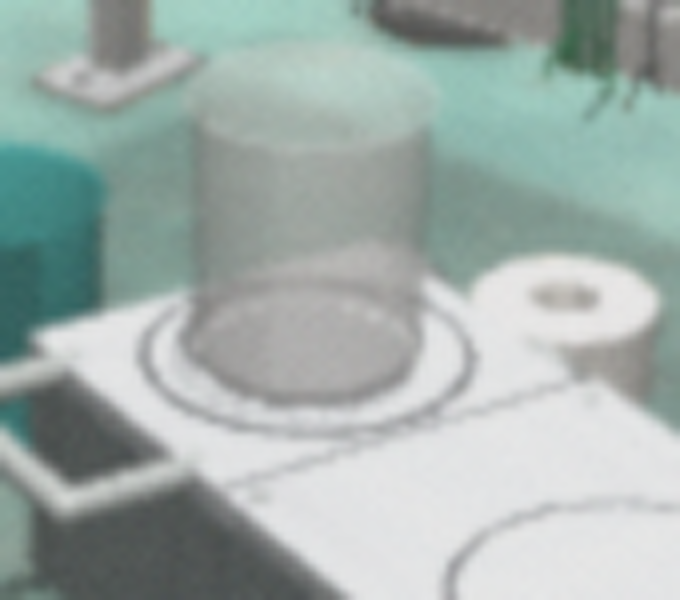

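```bash
python3 -c "
from h import *
f=load('pics/scene0.npz')
px=lambda p:(np.array(p,float)+.5)/8-.5+[245,165]
for n,p in dict(ring=(307.5,357),base=(303.5,349),rim=(314,96)).items():
  z=.172 if n=='rim' else .085
  print(n,S(onplane(f,px(p),z)[0]))
g=grab('top','6')
cv2.imwrite('pics/c12.png',cv2.resize(g['pixels'][140:260,250:400,::-1],None,fx=5,fy=5,interpolation=cv2.INTER_CUBIC))
"
```

```text
ring [-3.58395301 50.37995577 85.        ]
base [-1.86123209 55.21217964 85.        ]
rim [ -6.09813541  46.10959181 172.        ]
```

View pics/c12.png

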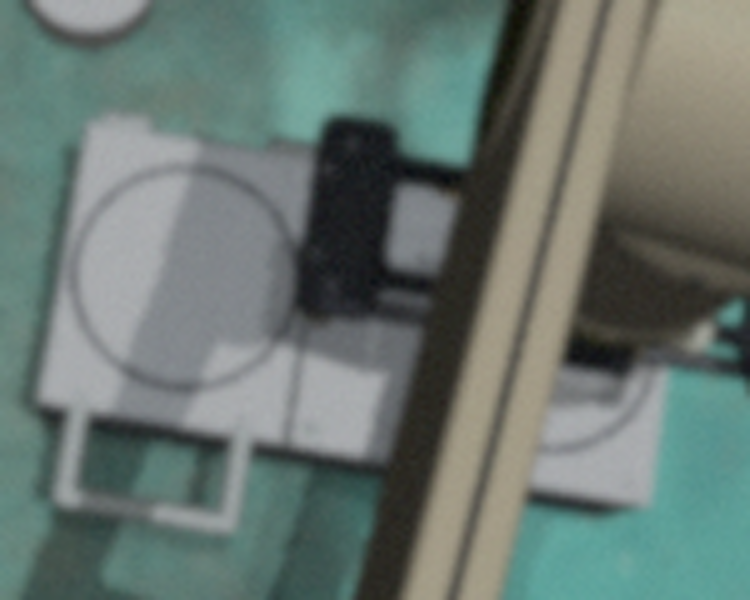

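move_arm:
  plan:
    - {"tx": 3,"ty": 1,"tz": -0.2,"twist": 0,"claw": 1}
    - {"tx": 3,"ty": 1,"tz": -0.2,"twist": 0,"claw": 1}
    - {"tx": 2,"ty": 0,"tz": 0,"twist": 0,"claw": 1}
    - {"tx": 0,"ty": 0,"tz": 0,"twist": 0,"claw": 1}

```text
t: 5.42
tool_pos: [0.5473, -0.121, 0.1449]
ee_rot: [0.012, 0.085, 0.996, -0.006]
ft_force: [0.4, -1.8, 0.4]
width: 0.005
```

```bash
python3 -c "
from h import *
need(W(2.4,-72,144.2),80.1,'slide')
f=grab('scene','7');cv2.imwrite('pics/c13.png',cv2.resize(f['pixels'][185:260,290:375,::-1],None,fx=8,fy=8,interpolation=cv2.INTER_CUBIC))"
```

```text
slide t5.42 tcpS [ -6.2 -72.7 144.9] w [ 0.5473 -0.121   0.1449] d [-8.6  0.7  0.9] hy80.3 twist 0.17688968454640985 F [ 0.4 -1.8  0.4] wid 0.0050 j [-0.31  0.05  1.71 -0.01  1.36 -1.71] tilt [-0.025 -0.009 -1.   ]
```

View pics/c13.png

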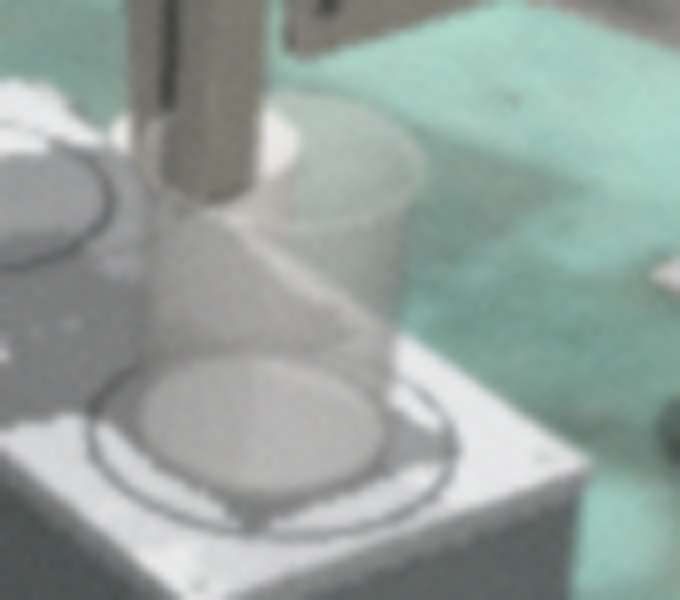

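```bash
python3 -c "
from h import *
f=load('pics/scene7.npz')
px=lambda p:(np.array(p,float)+.5)/8-.5+[290,185]
for n,p in dict(ring=(272,445),base=(262,425),rim=(286,158)).items():
  z=.172 if n=='rim' else .085
  print(n,S(onplane(f,px(p),z)[0]))
"
```

```text
ring [  -5.56075424 -110.6879155    85.        ]
base [  -1.70453447 -101.21460554   85.        ]
rim [  -8.09783111 -111.30358934  172.        ]
```

move_arm:
  plan:
    - {"tx": 0,"ty": 0,"tz": 0.5,"twist": 0,"claw": 0.8}
    - {"tx": 0,"ty": 0,"tz": 0,"twist": 0,"claw": 0.6}
    - {"tx": 0,"ty": 0,"tz": 0,"twist": 0,"claw": 0.3}
    - {"tx": 0,"ty": 0,"tz": 0,"twist": 0,"claw": 0.2}
    - {"tx": 0,"ty": 0,"tz": 0,"twist": 0,"claw": 0.2}

```text
t: 5.88
tool_pos: [0.5461, -0.1194, 0.1429]
ee_rot: [0.01, 0.084, 0.996, -0.005]
ft_force: [0.2, -0.2, -0.1]
width: 0.0312
```

```bash
python3 -c "
from h import *
need(W(2.4,-72,144.2),80.1,'slide')
f=grab('scene','8');cv2.imwrite('pics/c14.png',cv2.resize(f['pixels'][185:260,290:375,::-1],None,fx=8,fy=8,interpolation=cv2.INTER_CUBIC))"
```

```text
slide t5.88 tcpS [ -7.7 -71.3 142.9] w [ 0.5461 -0.1194  0.1429] d [-10.1  -0.8  -1.1] hy80.3 twist 0.24058041820205744 F [ 0.2 -0.2 -0.1] wid 0.0312 j [-0.3   0.05  1.72 -0.01  1.36 -1.7 ] tilt [-0.021 -0.008 -1.   ]
```

View pics/c14.png

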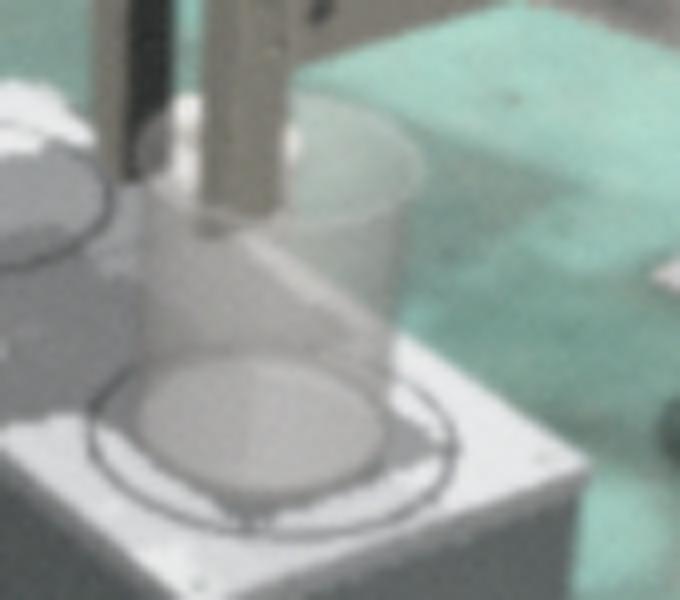

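The beaker is released and stands inside the ring: base at (262,425), ring at (272,445). I'll retract upwards and turn the jaws across the bar.

move_arm:
  plan:
    - {"tx": 0,"ty": 0,"tz": -15,"twist": 0,"claw": 0.2}
    - {"tx": 0,"ty": 0,"tz": -25,"twist": 0,"claw": 0.2}
    - {"tx": 0,"ty": 0,"tz": -35,"twist": 0,"claw": 0.2}
    - {"tx": 0,"ty": 0,"tz": -35,"twist": 0,"claw": 0.2}
    - {"tx": 0,"ty": 0,"tz": -10,"twist": 7,"claw": 0.4}
    - {"tx": 0,"ty": 0,"tz": 0,"twist": 7,"claw": 0.5}
    - {"tx": 0,"ty": 0,"tz": 0,"twist": 7,"claw": 0.5}
    - {"tx": 0,"ty": 0,"tz": 0,"twist": 7,"claw": 0.5}

```text
t: 6.6
tool_pos: [0.5422, -0.1177, 0.267]
ee_rot: [0.009, 0.327, 0.945, -0.002]
ft_force: [-0.1, -0.5, -0.3]
width: 0.0237
```

move_arm:
  plan:
    - {"tx": 0,"ty": 0,"tz": 0,"twist": 7,"claw": 0.5}
    - {"tx": 0,"ty": 0,"tz": 0,"twist": 7,"claw": 0.5}
    - {"tx": 0,"ty": 0,"tz": 0,"twist": 7,"claw": 0.5}
    - {"tx": 0,"ty": 0,"tz": 0,"twist": 7,"claw": 0.5}
    - {"tx": 0,"ty": 0,"tz": 0,"twist": 7,"claw": 0.5}
    - {"tx": 0,"ty": 0,"tz": 0,"twist": 7,"claw": 0.5}
    - {"tx": 0,"ty": 0,"tz": 0,"twist": 7,"claw": 0.5}
    - {"tx": 0,"ty": 0,"tz": 0,"twist": 7,"claw": 0.5}

```text
t: 7.27
tool_pos: [0.5425, -0.1182, 0.2678]
ee_rot: [0.009, 0.74, 0.672, 0.003]
ft_force: [-0.3, -0.0, 0.3]
width: 0.0233
```

```bash
python3 -c "
from h import *
need(W(-103,55,150),-9.9,'bar above')
f=grab('scene','9');g=grab('top','9')"
```

```text
bar above t7.27 tcpS [-11.5 -70.7 267.8] w [ 0.5425 -0.1182  0.2678] d [133.3 -83.6 115.3] hy-5.5 twist 4.387863479615675 F [-0.3 -0.   0.3] wid 0.0233 j [-0.3  -0.03  1.56 -0.    1.59 -0.21] tilt [-0.009  0.017 -1.   ]
```

View pics/scene9.png

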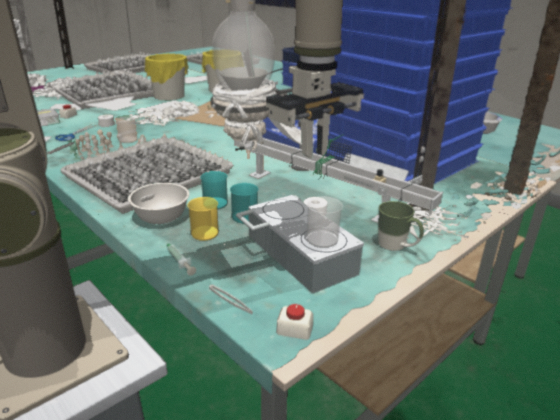

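move_arm:
  plan:
    - {"tx": 0,"ty": -10,"tz": 0,"twist": 4.4,"claw": 0.55}
    - {"tx": 30,"ty": -18,"tz": 10,"twist": 0,"claw": 0.55}
    - {"tx": 30,"ty": -18,"tz": 20,"twist": 0,"claw": 0.55}
    - {"tx": 30,"ty": -18,"tz": 20,"twist": 0,"claw": 0.55}
    - {"tx": 25,"ty": -15,"tz": 20,"twist": 0,"claw": 0.55}
    - {"tx": 5,"ty": -10,"tz": 20,"twist": 0,"claw": 0.55}
    - {"tx": 0,"ty": 0,"tz": 0,"twist": 0,"claw": 0.55}

```text
t: 7.95
tool_pos: [0.4738, 0.0152, 0.1728]
ee_rot: [0.011, 0.755, 0.655, 0.004]
ft_force: [-0.8, -1.2, -1.3]
width: 0.0208
```

```bash
python3 -c "
from h import *
need(W(-103,55,150),-9.9,'bar above')
g=grab('top','10')
P=cloud(g)
for (x0,y0) in [(0,0)]:
  Q=P.reshape(-1,3); s=np.array([S(p) for p in Q[(abs(Q[:,0]-.55)<.09)&(abs(Q[:,1]+.155)<.08)&(Q[:,2]>.095)&(Q[:,2]<.19)]])
  print(len(s), s.min(0),s.max(0)) if len(s) else 0
"
```

```text
bar above t7.95 tcpS [-102.2   48.8  172.8] w [0.4738 0.0152 0.1728] d [ 6.4 -1.1 22.7] hy-8.1 twist 1.7951008761232146 F [-0.8 -1.2 -1.3] wid 0.0208 j [-0.07 -0.21  1.91 -0.01  1.43  0.07] tilt [-0.009  0.022 -1.   ]
519 [ -40.81836314 -140.89706601   95.39872162] [ 31.69864281 -83.7018625  175.96355161]
```

View pics/top10.png

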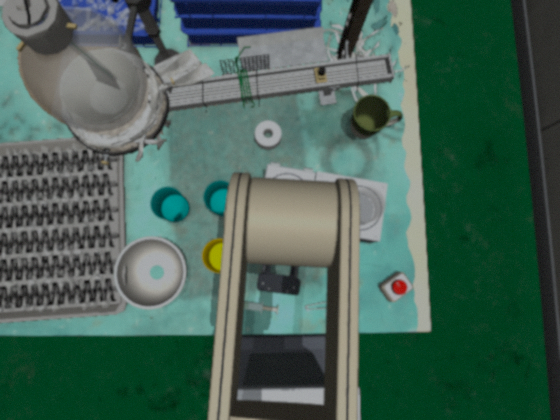

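move_arm:
  plan:
    - {"tx": 6,"ty": -1,"tz": 10,"twist": 1.8,"claw": 0.55}
    - {"tx": 0,"ty": 0,"tz": 20,"twist": 0,"claw": 0.55}
    - {"tx": 0,"ty": 0,"tz": 20,"twist": 0,"claw": 0.55}
    - {"tx": 0,"ty": 0,"tz": 10,"twist": 0,"claw": 0.55}
    - {"tx": 0,"ty": 0,"tz": 0,"twist": 0,"claw": 0.55}

```text
t: 8.42
tool_pos: [0.4849, 0.0163, 0.1228]
ee_rot: [0.017, 0.763, 0.647, 0.009]
ft_force: [-0.0, 0.5, 0.6]
width: 0.0208
```

```bash
python3 -c "
from h import *
need(W(-102.5,55,66),-9.9,'bar')
f=grab('scene','11');cv2.imwrite('pics/c15.png',cv2.resize(f['pixels'][160:270,200:310,::-1],None,fx=5,fy=5,interpolation=cv2.INTER_CUBIC))
"
```

```text
bar t8.42 tcpS [-91.4  51.8 122.8] w [0.4849 0.0163 0.1228] d [  3.7 -13.3  56.3] hy-9.4 twist 0.5052829795442761 F [-0.   0.5  0.6] wid 0.0208 j [-0.06 -0.16  1.95 -0.01  1.31  0.1 ] tilt [-0.008  0.039 -0.999]
```

View pics/c15.png

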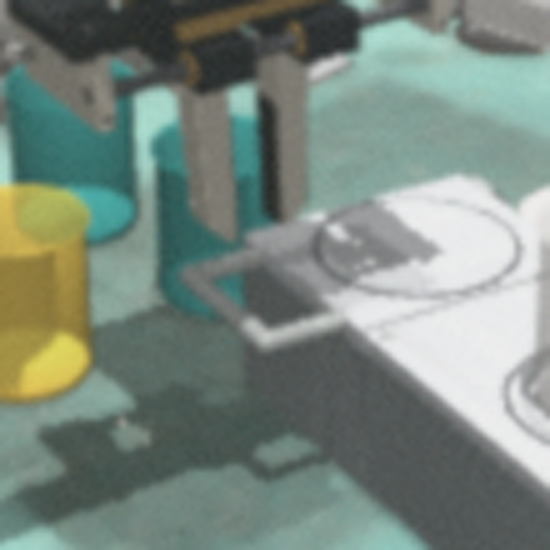

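move_arm:
  plan:
    - {"tx": 3.5,"ty": -13,"tz": 0,"twist": 0.5,"claw": 0.55}
    - {"tx": 0,"ty": 0,"tz": 0,"twist": 0,"claw": 0.55}
    - {"tx": 0,"ty": -1,"tz": 12,"twist": 0,"claw": 0.55}
    - {"tx": 0,"ty": 0,"tz": 0,"twist": 0,"claw": 0.55}

```text
t: 8.8
tool_pos: [0.4772, 0.0197, 0.1168]
ee_rot: [0.021, 0.765, 0.643, 0.013]
ft_force: [-0.2, -0.3, -0.9]
width: 0.021
```

```bash
python3 -c "
from h import *
need(W(-102.5,55,66),-9.9,'bar')
f=grab('scene','12');cv2.imwrite('pics/c16.png',cv2.resize(f['pixels'][160:270,200:310,::-1],None,fx=5,fy=5,interpolation=cv2.INTER_CUBIC))
"
```

```text
bar t8.80 tcpS [-99.6  53.9 116.8] w [0.4772 0.0197 0.1168] d [ 1.5 -5.4 50.6] hy-9.9 twist 0.024046203811579403 F [-0.2 -0.3 -0.9] wid 0.0210 j [-0.06 -0.18  1.98 -0.01  1.29  0.12] tilt [-0.007  0.048 -0.999]
```

View pics/c16.png

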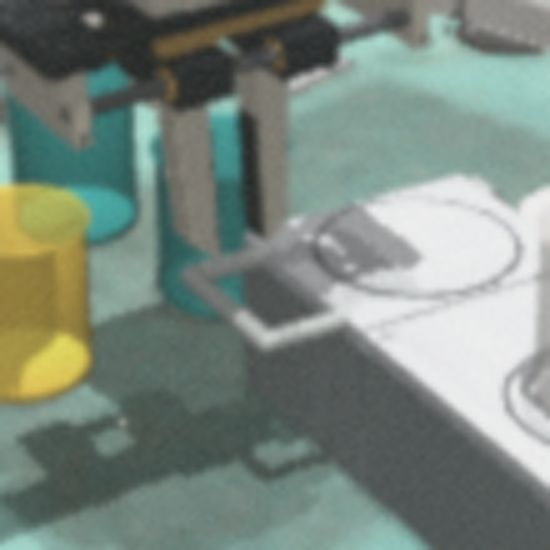

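move_arm:
  plan:
    - {"tx": 1,"ty": -4,"tz": 5,"twist": 0,"claw": 0.55}
    - {"tx": 0,"ty": -2,"tz": 15,"twist": 0,"claw": 0.55}
    - {"tx": 0,"ty": -2,"tz": 15,"twist": 0,"claw": 0.55}

```text
t: 9.1
tool_pos: [0.4766, 0.0209, 0.0865]
ee_rot: [0.024, 0.765, 0.643, 0.017]
ft_force: [0.1, 0.1, 0.7]
width: 0.0206
```

```bash
python3 -c "
from h import *
need(W(-102.5,55,66),-9.9,'bar')
f=grab('scene','13');cv2.imwrite('pics/c17.png',cv2.resize(f['pixels'][160:270,200:310,::-1],None,fx=5,fy=5,interpolation=cv2.INTER_CUBIC))
"
```

```text
bar t9.10 tcpS [-100.4   54.9   86.5] w [0.4766 0.0209 0.0865] d [ 0.2 -3.3 20.3] hy-9.9 twist 0.0284642747667192 F [0.1 0.1 0.7] wid 0.0206 j [-0.05 -0.16  2.02 -0.01  1.22  0.12] tilt [-0.006  0.059 -0.998]
```

View pics/c17.png

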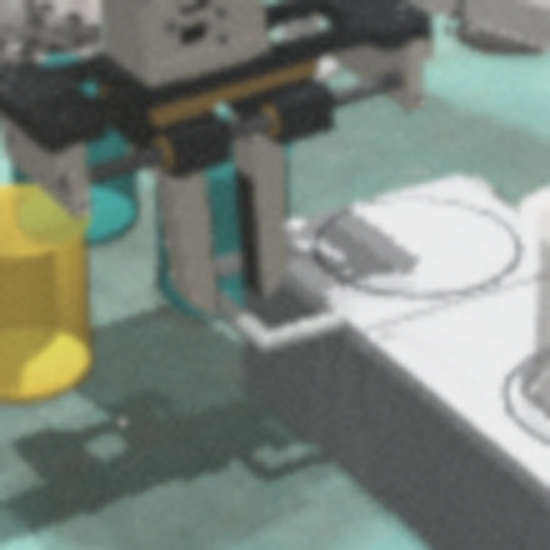

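The outer finger (205,305) is in front of the bar and the inner one (265,285) is behind it. I'll go down the rest and close.

move_arm:
  plan:
    - {"tx": 0,"ty": -2,"tz": 12,"twist": 0,"claw": 0.55}
    - {"tx": 0,"ty": -2,"tz": 8,"twist": 0,"claw": 0.55}
    - {"tx": 0,"ty": -0.5,"tz": 0,"twist": 0,"claw": 0.7}
    - {"tx": 0,"ty": 0,"tz": 0,"twist": 0,"claw": 0.85}
    - {"tx": 0,"ty": 0,"tz": 0,"twist": 0,"claw": 1}
    - {"tx": 0,"ty": 0,"tz": 0,"twist": 0,"claw": 1}

```text
t: 9.65
tool_pos: [0.4761, 0.0205, 0.0646]
ee_rot: [0.027, 0.765, 0.643, 0.019]
ft_force: [-2.5, 0.9, -3.2]
width: 0.009
```

```bash
python3 -c "
from h import *
need(W(-102.5,55,66),-9.9,'bar')
"
```

```text
bar t9.65 tcpS [-100.8   54.5   64.6] w [0.4761 0.0205 0.0646] d [ 0.5 -1.6 -1.5] hy-9.8 twist 0.05733884144382273 F [-2.5  0.9 -3.2] wid 0.0090 j [-0.05 -0.14  2.05 -0.02  1.17  0.12] tilt [-0.006  0.065 -0.998]
```

```bash
cat > arc.py <<'E'
from h import *
import sys
n=int(sys.argv[1]);dth=float(sys.argv[2])
o=env.observe();M=rot();rho=.0164
b=S(o["tool_pos"]-rho*M[:,2])
HX,HZ=62+1,81
v=b-np.array([HX,55,HZ]);R=np.hypot(v[0],v[2]);th=np.arctan2(v[2],-v[0])
print("t%.2f"%o["t"],"bar",b.round(1),"R%.1f th%.3f"%(R,th),"F",o["ft_force"].round(1),"wid%.4f"%o["width"],"tilt",M[2].round(3),"j",o["joint_pos"].round(2),"hy%.1f"%np.degrees(np.arctan2(M[1,1],M[0,1])))
p=b.copy()
for i in range(n):
    a=th+dth*(i+1); q=np.array([HX-165*np.cos(a),55,HZ+165*np.sin(a)])
    d=q-p; p=q; w=np.r_[(XH*d[0]+YH*d[1]),d[2]]
    print("%.2f"%a,(M.T@w).round(1))
E
python3 arc.py 5 .05
```

```text
t9.65 bar [-101.9   54.6   81. ] R164.9 th-0.000 F [-2.5  0.9 -3.2] wid0.0090 tilt [-0.006  0.065 -0.998] j [-0.05 -0.14  2.05 -0.02  1.17  0.12] hy-9.8
0.05 [ 0.4  0.6 -8.2]
0.10 [-0.1  1.2 -8.2]
0.15 [-0.1  1.6 -8.1]
0.20 [-0.1  2.  -8. ]
0.25 [-0.1  2.4 -7.9]
```

move_arm:
  plan:
    - {"tx": 0,"ty": 0.5,"tz": -8,"twist": 0,"claw": 1}
    - {"tx": 0,"ty": 1,"tz": -8,"twist": 0,"claw": 1}
    - {"tx": 0,"ty": 1.6,"tz": -8,"twist": 0,"claw": 1}
    - {"tx": 0,"ty": 2,"tz": -8,"twist": 0,"claw": 1}

```text
t: 9.98
tool_pos: [0.4797, 0.0198, 0.0977]
ee_rot: [0.028, 0.765, 0.643, 0.019]
ft_force: [5.9, -1.6, -5.6]
width: 0.0091
```

```bash
python3 arc.py 5 .06
```

```text
t9.98 bar [-98.2  54.5 114. ] R164.5 th0.202 F [ 5.9 -1.6 -5.6] wid0.0091 tilt [-0.007  0.067 -0.998] j [-0.05 -0.17  2.01 -0.02  1.23  0.12] hy-9.8
0.26 [ 0.4  2.5 -9.6]
0.32 [-0.1  3.5 -9.3]
0.38 [-0.1  4.  -9. ]
0.44 [-0.1  4.6 -8.8]
0.50 [-0.1  5.1 -8.5]
```

move_arm:
  plan:
    - {"tx": 0,"ty": 2.5,"tz": -9.5,"twist": 0,"claw": 1}
    - {"tx": 0,"ty": 3.3,"tz": -9.3,"twist": 0,"claw": 1}
    - {"tx": 0,"ty": 4,"tz": -9,"twist": 0,"claw": 1}
    - {"tx": 0,"ty": 4.6,"tz": -8.8,"twist": 0,"claw": 1}
    - {"tx": 0,"ty": 5.1,"tz": -8.5,"twist": 0,"claw": 1}

```text
t: 10.4
tool_pos: [0.4987, 0.0163, 0.1478]
ee_rot: [0.03, 0.765, 0.643, 0.021]
ft_force: [9.9, -1.6, -10.1]
width: 0.0091
```

```bash
python3 arc.py 6 .06; python3 -c "
from h import *
f=grab('scene','14');cv2.imwrite('pics/c18.png',cv2.resize(f['pixels'][130:270,190:330,::-1],None,fx=4,fy=4,interpolation=cv2.INTER_CUBIC))"
```

```text
t10.40 bar [-78.9  54.3 164.1] R164.5 th0.530 F [  9.9  -1.6 -10.1] wid0.0091 tilt [-0.007  0.073 -0.997] j [-0.06 -0.17  1.92 -0.02  1.32  0.12] hy-9.9
0.59 [ 0.6  5.4 -8.3]
0.65 [-0.1  6.3 -7.6]
0.71 [-0.1  6.8 -7.2]
0.77 [-0.1  7.2 -6.8]
0.83 [-0.1  7.6 -6.4]
0.89 [-0.1  7.9 -5.9]
```

View pics/c18.png

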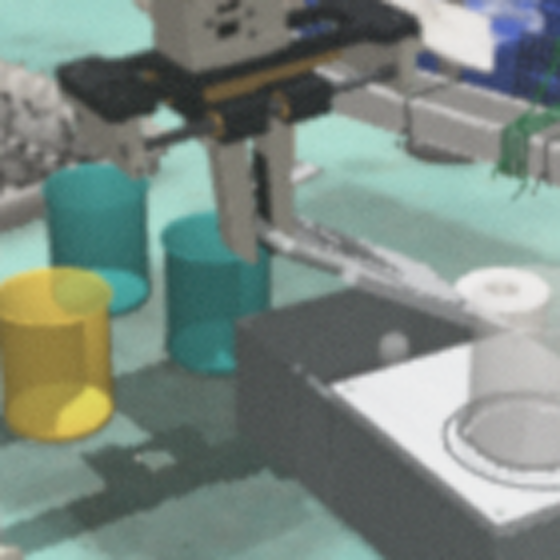

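move_arm:
  plan:
    - {"tx": 0,"ty": 7,"tz": -7.5,"twist": 0,"claw": 1}
    - {"tx": 0,"ty": 6.8,"tz": -7.3,"twist": 0,"claw": 1}
    - {"tx": 0,"ty": 7.2,"tz": -7,"twist": 0,"claw": 1}
    - {"tx": 0,"ty": 7.5,"tz": -6.6,"twist": 0,"claw": 1}
    - {"tx": 0,"ty": 7.8,"tz": -6.2,"twist": 0,"claw": 1}

```text
t: 10.87
tool_pos: [0.5282, 0.011, 0.1861]
ee_rot: [0.025, 0.765, 0.643, 0.016]
ft_force: [-2.1, -0.6, -3.5]
width: 0.0092
```

```bash
python3 arc.py 8 .06
```

```text
t10.87 bar [-48.8  54.2 202.5] R165.1 th0.827 F [-2.1 -0.6 -3.5] wid0.0092 tilt [-0.009  0.059 -0.998] j [-0.07 -0.11  1.79 -0.02  1.4   0.11] hy-9.8
0.89 [ 0.8  7.9 -6. ]
0.95 [-0.1  8.2 -5.5]
1.01 [-0.1  8.5 -5. ]
1.07 [-0.1  8.8 -4.5]
1.13 [-0.   9.1 -4. ]
1.19 [-0.   9.3 -3.4]
1.25 [-0.   9.5 -2.9]
1.31 [-0.   9.6 -2.3]
```

move_arm:
  plan:
    - {"tx": 0,"ty": 8,"tz": -6,"twist": 0,"claw": 1}
    - {"tx": 0,"ty": 8.2,"tz": -5.5,"twist": 0,"claw": 1}
    - {"tx": 0,"ty": 8.5,"tz": -5,"twist": 0,"claw": 1}
    - {"tx": 0,"ty": 8.8,"tz": -4.5,"twist": 0,"claw": 1}
    - {"tx": 0,"ty": 9.1,"tz": -4,"twist": 0,"claw": 1}

```text
t: 11.28
tool_pos: [0.5655, 0.0042, 0.2136]
ee_rot: [0.021, 0.765, 0.644, 0.01]
ft_force: [-1.8, -0.1, -2.5]
width: 0.0089
```

```bash
python3 arc.py 8 .06
```

```text
t11.28 bar [-10.6  54.  230. ] R166.2 th1.112 F [-1.8 -0.1 -2.5] wid0.0089 tilt [-0.01   0.045 -0.999] j [-0.07 -0.    1.64 -0.01  1.46  0.1 ] hy-9.8
1.17 [ 1.   9.7 -2.6]
1.23 [-0.   9.4 -3.2]
1.29 [-0.   9.6 -2.6]
1.35 [-0.   9.7 -2. ]
1.41 [-0.   9.8 -1.4]
1.47 [-0.   9.9 -0.8]
1.53 [-0.   9.9 -0.2]
1.59 [-0.   9.9  0.4]
```

move_arm:
  plan:
    - {"tx": 0.5,"ty": 9.6,"tz": -3,"twist": 0,"claw": 1}
    - {"tx": 0,"ty": 9.5,"tz": -3,"twist": 0,"claw": 1}
    - {"tx": 0,"ty": 9.6,"tz": -2.6,"twist": 0,"claw": 1}
    - {"tx": 0,"ty": 9.7,"tz": -2,"twist": 0,"claw": 1}
    - {"tx": 0,"ty": 9.8,"tz": -1.4,"twist": 0,"claw": 1}

```text
t: 11.7
tool_pos: [0.6104, -0.0039, 0.2295]
ee_rot: [0.017, 0.765, 0.644, 0.006]
ft_force: [-3.2, -0.3, -1.2]
width: 0.009
```

```bash
python3 arc.py 8 .06
```

```text
t11.70 bar [ 35.1  53.8 245.9] R167.3 th1.403 F [-3.2 -0.3 -1.2] wid0.0090 tilt [-0.013  0.033 -0.999] j [-0.08  0.12  1.48 -0.02  1.51  0.09] hy-9.8
1.46 [ 1.2 10.2  1.2]
1.52 [-0.   9.9 -0.4]
1.58 [-0.   9.9  0.2]
1.64 [-0.   9.9  0.7]
1.70 [-0.   9.8  1.3]
1.76 [0.  9.7 1.9]
1.82 [0.  9.6 2.5]
1.88 [0.  9.4 3.1]
```

move_arm:
  plan:
    - {"tx": 0.5,"ty": 10,"tz": 0.5,"twist": 0,"claw": 1}
    - {"tx": 0.5,"ty": 10,"tz": 0,"twist": 0,"claw": 1}
    - {"tx": 0,"ty": 10,"tz": 0.5,"twist": 0,"claw": 1}
    - {"tx": 0,"ty": 10,"tz": 1,"twist": 0,"claw": 1}
    - {"tx": 0,"ty": 10,"tz": 1.5,"twist": 0,"claw": 1}
    - {"tx": 0,"ty": 10,"tz": 2,"twist": 0,"claw": 1}
    - {"tx": 0,"ty": 10,"tz": 2.5,"twist": 0,"claw": 1}

```text
t: 12.28
tool_pos: [0.6789, -0.0162, 0.2277]
ee_rot: [0.013, 0.765, 0.644, 0.001]
ft_force: [-2.5, 1.3, 0.1]
width: 0.0091
```

```bash
python3 arc.py 3 .06;python3 -c "
from h import *
f=grab('scene','15');cv2.imwrite('pics/c19.png',cv2.resize(f['pixels'][70:270,190:390,::-1],None,fx=3,fy=3,interpolation=cv2.INTER_CUBIC))"
```

```text
t12.28 bar [105.   53.4 244.1] R168.4 th1.823 F [-2.5  1.3  0.1] wid0.0091 tilt [-0.016  0.022 -1.   ] j [-0.09  0.32  1.25 -0.02  1.55  0.08] hy-9.8
1.88 [1.6 8.5 6.2]
1.94 [0.  9.3 3.5]
2.00 [0.1 9.  4.1]
```

View pics/c19.png

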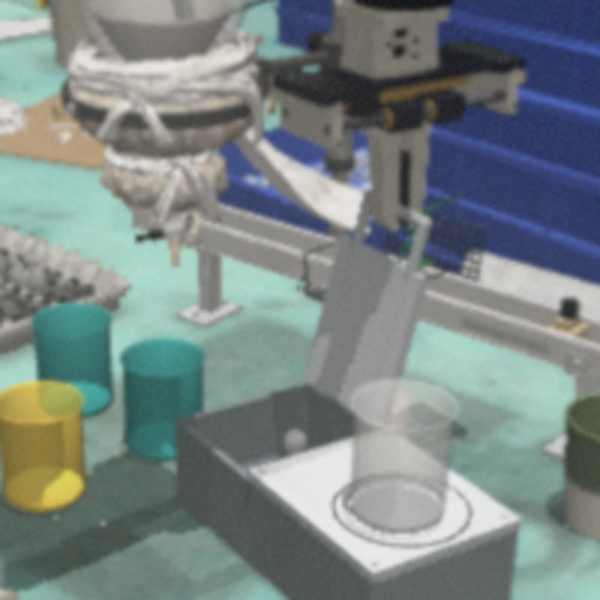

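The flap stands at about 1.82 rad and the insert's bulb shows in the compartment at (295,440). I'll let go of the bar and rise.

move_arm:
  plan:
    - {"tx": 0,"ty": 0,"tz": 0,"twist": 0,"claw": 0.6}
    - {"tx": 0,"ty": 0,"tz": 0,"twist": 0,"claw": 0.5}
    - {"tx": 0,"ty": 0,"tz": 0,"twist": 0,"claw": 0.5}
    - {"tx": 0,"ty": 0,"tz": -15,"twist": 0,"claw": 0.5}
    - {"tx": 0,"ty": 0,"tz": -25,"twist": 0,"claw": 0.5}
    - {"tx": 0,"ty": 0,"tz": -30,"twist": 0,"claw": 0.5}
    - {"tx": 0,"ty": -20,"tz": -20,"twist": 0,"claw": 0.4}
    - {"tx": 0,"ty": -35,"tz": 0,"twist": 0,"claw": 0.4}

```text
t: 13.0
tool_pos: [0.6228, -0.0054, 0.3163]
ee_rot: [0.011, 0.765, 0.644, -0.001]
ft_force: [0.5, -0.1, 2.2]
width: 0.0274
```

```bash
python3 -c "
from h import *
need(W(-100,55,250),80.1)
f=grab('scene','16');cv2.imwrite('pics/c20.png',cv2.resize(f['pixels'][70:270,190:390,::-1],None,fx=3,fy=3,interpolation=cv2.INTER_CUBIC))
g=grab('top','16')"
```

```text
t13.00 tcpS [ 48.2  54.2 316.3] w [ 0.6228 -0.0054  0.3163] d [   1.9 -149.3   63.9] hy-9.9 twist -89.96586587801659 F [ 0.5 -0.1  2.2] wid 0.0274 j [-0.08  0.16  1.28 -0.02  1.69  0.09] tilt [-0.016  0.016 -1.   ]
```

View pics/c20.png

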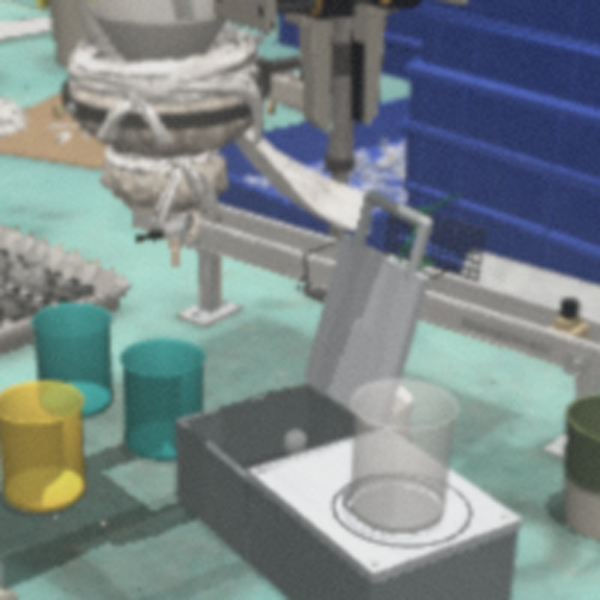

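```bash
python3 -c "
from h import *
f=load('pics/scene16.npz')
p=(np.array([295,440.])+.5)/3-.5+[190,70]
print('bulb',S(onplane(f,p,.055+.0)[0]), 'minus bias ~(-4,-5)')
print('expected px', proj(f,[W(15,55,57),W(-30,55,57)]))
g=load('pics/top16.npz');cv2.imwrite('pics/c21.png',cv2.resize(g['pixels'][120:280,220:400,::-1],None,fx=4,fy=3.7,interpolation=cv2.INTER_CUBIC))"
```

```text
bulb [17.71432706 59.7220269  55.        ] minus bias ~(-4,-5)
expected px [[288.16375583 216.70580221]
 [272.42411439 221.46746205]]
```

View pics/c21.png

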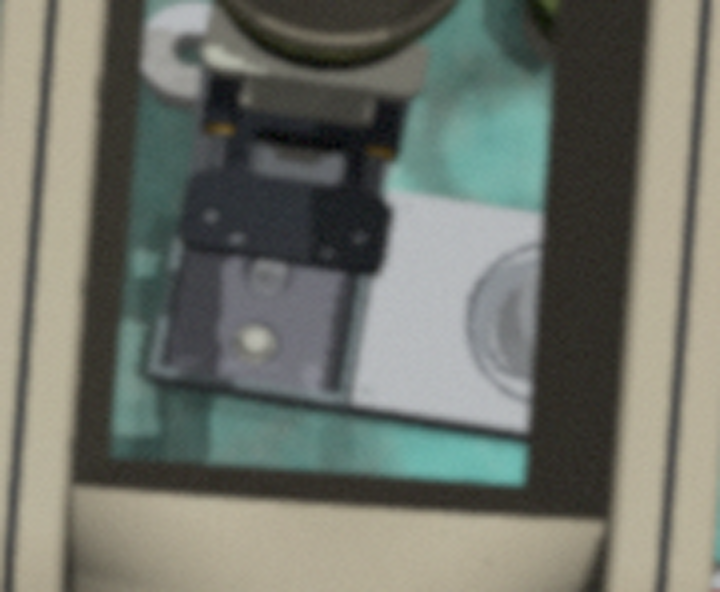

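```bash
python3 -c "
from h import *
g=load('pics/top16.npz')
px=lambda p:(np.array(p,float)+.5)/[4,3.7]-.5+[220,120]
print('insert',S(onplane(g,px((267,274)),.055)[0]),'plug',S(onplane(g,px((255,340)),.033)[0]))
cv2.imwrite('pics/c22.png',cv2.resize(g['pixels'][175:230,255:320,::-1],None,fx=10,fy=10,interpolation=cv2.INTER_CUBIC))
P=cloud(g);r=P[185:225,265:310].reshape(-1,3);r=r[(r[:,2]>.04)&(r[:,2]<.075)&(r[:,2]>0)];s=np.array([S(q) for q in r]);s=s[(abs(s[:,1]-55)<30)&(abs(s[:,0])<50)];print(len(s),s.min(0),s.max(0)) if len(s) else 0
f=load('pics/scene16.npz');P=cloud(f)
r=P[205:235,265:305].reshape(-1,3);r=r[(r[:,2]>.04)&(r[:,2]<.075)];s=np.array([S(q) for q in r]);s=s[(abs(s[:,1]-55)<30)&(abs(s[:,0])<50)];print(len(s),np.median(s,0))
"
```

```text
insert [10.09141998 56.03889311 55.        ] plug [-28.15480387  55.97044264  33.        ]
28 [ 6.62663918 46.13085008 56.99785499] [14.48061546 62.35561588 70.8763063 ]
52 [11.17058953 49.6568047  59.81459016]
```

View pics/c22.png

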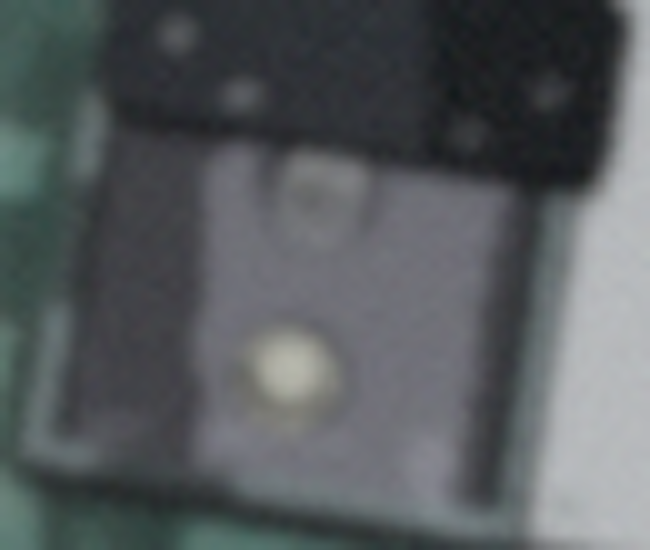

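move_arm:
  plan:
    - {"tx": 0,"ty": 0,"tz": 0,"twist": -7,"claw": 0.1}
    - {"tx": 0,"ty": 0,"tz": 0,"twist": -7,"claw": 0.1}
    - {"tx": 0,"ty": 0,"tz": 0,"twist": -7,"claw": 0.1}
    - {"tx": 0,"ty": 0,"tz": 0,"twist": -7,"claw": 0.1}
    - {"tx": 0,"ty": 0,"tz": 0,"twist": -7,"claw": 0.1}
    - {"tx": 0,"ty": 0,"tz": 0,"twist": -7,"claw": 0.1}
    - {"tx": 0,"ty": 0,"tz": 0,"twist": -7,"claw": 0.1}
    - {"tx": 0,"ty": 0,"tz": 0,"twist": -7,"claw": 0.1}

```text
t: 13.77
tool_pos: [0.6152, -0.0028, 0.3153]
ee_rot: [0.008, 0.363, 0.932, -0.006]
ft_force: [-0.4, -0.5, 0.0]
width: 0.0418
```

move_arm:
  plan:
    - {"tx": 0,"ty": 0,"tz": 0,"twist": -7,"claw": 0.1}
    - {"tx": 0,"ty": 0,"tz": 0,"twist": -7,"claw": 0.1}
    - {"tx": 0,"ty": 0,"tz": 0,"twist": -7,"claw": 0.1}
    - {"tx": 0,"ty": 0,"tz": 0,"twist": -7,"claw": 0.1}
    - {"tx": 0,"ty": 0,"tz": 0,"twist": -6,"claw": 0.1}

```text
t: 14.18
tool_pos: [0.6156, -0.0025, 0.3162]
ee_rot: [0.007, 0.066, 0.998, -0.008]
ft_force: [0.1, 0.2, 0.1]
width: 0.0419
```

```bash
python3 -c "
from h import *
need(W(15,55,220),80.1)"
```

```text
t14.18 tcpS [ 40.6  55.8 316.2] w [ 0.6156 -0.0025  0.3162] d [27.   1.7 95.8] hy82.4 twist 2.341333921063949 F [0.1 0.2 0.1] wid 0.0419 j [-0.08  0.14  1.3  -0.02  1.69 -1.52] tilt [-0.015 -0.016 -1.   ]
```

move_arm:
  plan:
    - {"tx": 27,"ty": 0,"tz": 0,"twist": 2.3,"claw": 0.1}
    - {"tx": 0,"ty": 1,"tz": 25,"twist": 0,"claw": 0.1}
    - {"tx": 0,"ty": 0.5,"tz": 30,"twist": 0,"claw": 0.1}
    - {"tx": 0,"ty": 0.5,"tz": 30,"twist": 0,"claw": 0.1}
    - {"tx": 0,"ty": 0,"tz": 15,"twist": 0,"claw": 0.1}
    - {"tx": 0,"ty": 0,"tz": 0,"twist": 0,"claw": 0.1}

```text
t: 14.68
tool_pos: [0.5916, 0.0017, 0.2146]
ee_rot: [0.01, 0.081, 0.997, -0.008]
ft_force: [-0.5, -0.2, -0.5]
width: 0.0419
```

```bash
python3 -c "
from h import *
need(W(15,55,120),80.1)"
```

```text
t14.68 tcpS [ 16.2  55.8 214.6] w [0.5916 0.0017 0.2146] d [ 3.3  0.6 94.6] hy80.7 twist 0.5556815058579616 F [-0.5 -0.2 -0.5] wid 0.0419 j [-0.07  0.09  1.54 -0.02  1.49 -1.48] tilt [-0.022 -0.014 -1.   ]
```

move_arm:
  plan:
    - {"tx": 1,"ty": 0,"tz": 20,"twist": 0.5,"claw": 0.1}
    - {"tx": 0.5,"ty": 0,"tz": 20,"twist": 0,"claw": 0.1}
    - {"tx": 0.5,"ty": 0,"tz": 20,"twist": 0,"claw": 0.1}
    - {"tx": 1,"ty": 0,"tz": 20,"twist": 0,"claw": 0.1}
    - {"tx": 1,"ty": 0,"tz": 12,"twist": 0,"claw": 0.1}
    - {"tx": 0,"ty": 0,"tz": 0,"twist": 0,"claw": 0.1}

```text
t: 15.18
tool_pos: [0.5929, 0.0007, 0.1261]
ee_rot: [0.014, 0.086, 0.996, -0.008]
ft_force: [-0.8, -0.4, -0.5]
width: 0.0418
```

```bash
python3 -c "
from h import *
need(W(15,55,38),80.1)
f=grab('scene','17');cv2.imwrite('pics/c23.png',cv2.resize(f['pixels'][70:270,190:390,::-1],None,fx=3,fy=3,interpolation=cv2.INTER_CUBIC))
g=grab('top','17');cv2.imwrite('pics/c24.png',cv2.resize(g['pixels'][140:250,240:350,::-1],None,fx=5,fy=5,interpolation=cv2.INTER_CUBIC))
"
```

```text
t15.18 tcpS [ 17.6  55.1 126.1] w [0.5929 0.0007 0.1261] d [ 5.3  1.1 88. ] hy80.2 twist 0.05458820129426556 F [-0.8 -0.4 -0.5] wid 0.0418 j [-0.08  0.15  1.64 -0.02  1.32 -1.47] tilt [-0.03  -0.013 -0.999]
```

View pics/c23.png

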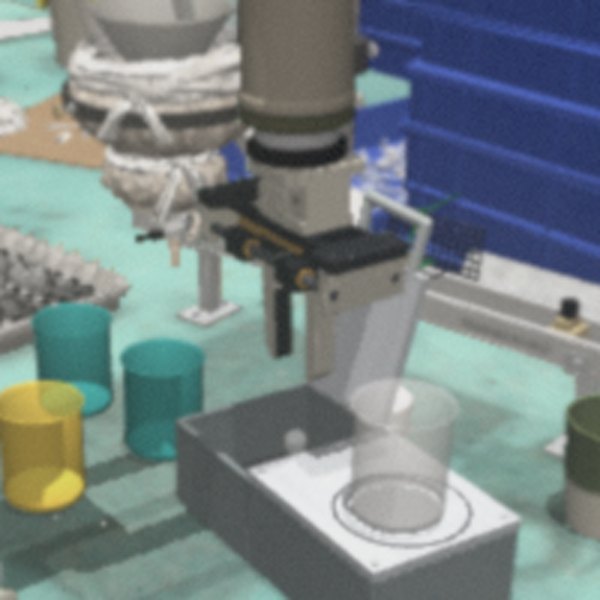

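View pics/c24.png

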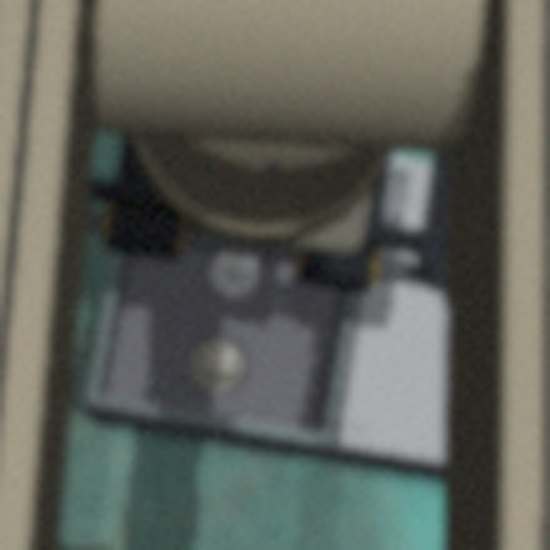

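```bash
python3 -c "
from h import *
g=load('pics/top17.npz')
cv2.imwrite('pics/c25.png',cv2.resize(g['pixels'][175:235,255:320,::-1],None,fx=10,fy=10,interpolation=cv2.INTER_CUBIC))
px=lambda p:(np.array(p,float)+.5)/5-.5+[240,140]
print(S(onplane(g,px((237,271)),.055)[0]),S(onplane(g,px((218,363)),.033)[0]))
P=cloud(g);r=P[185:210,275:300].reshape(-1,3);r=r[(r[:,2]>.045)&(r[:,2]<.08)];s=np.array([S(q) for q in r]);print(len(s),s.min(0),s.max(0),s.mean(0))
"
```

```text
[10.07481623 54.60361422 55.        ] [-29.76196716  56.1167611   33.        ]
27 [ 6.72680374 46.07125362 55.05902305] [14.37442911 62.34819614 70.78866288] [10.75086247 54.35085648 64.5325096 ]
```

View pics/c25.png

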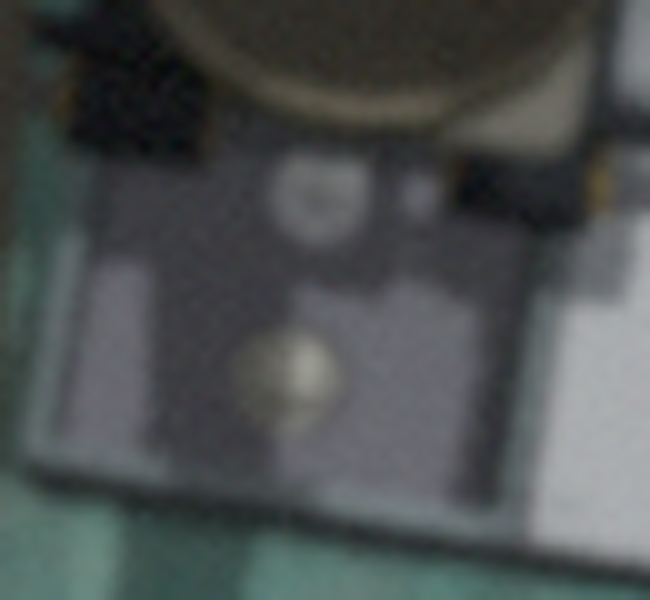

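```bash
python3 -c "
from h import *
g=load('pics/top17.npz');f=load('pics/scene17.npz')
cv2.imwrite('pics/c26.png',cv2.resize(f['pixels'][200:240,265:315,::-1],None,fx=14,fy=14,interpolation=cv2.INTER_CUBIC))
print('cams',rays(g,(0,0))[0],rays(f,(0,0))[0])
a=(np.array([320,199.])+.5)/10-.5+[255,175]
b=(np.array([295,440.])+.5)/3-.5+[190,70]
# scene pixel bias from target ring
ring=(np.array([272,445.])+.5)/8-.5+[290,185]
bias=ring-proj(f,W(0,-105,85))[0];print('scene bias px',bias)
for bb in (b,b-bias):
  c1,d1=rays(g,a);c2,d2=rays(f,bb);A=np.c_[d1[0],-d2[0]];s=np.linalg.lstsq(A,c2-c1,rcond=None)[0]
  p1=c1+s[0]*d1[0];p2=c2+s[1]*d2[0];print(S(p1),S(p2))
"
```

```text
cams [0.41733632 0.04250492 1.00174108] [-0.11358575 -0.72091638  0.61908516]
scene bias px [-0.45638547  1.92312838]
[ 7.7352587  55.41341615 58.86489711] [12.83203487 52.57375614 59.81682879]
[ 6.7902153  55.47234606 64.10058337] [13.44675774 51.74686973 65.34402371]
```

View pics/c26.png

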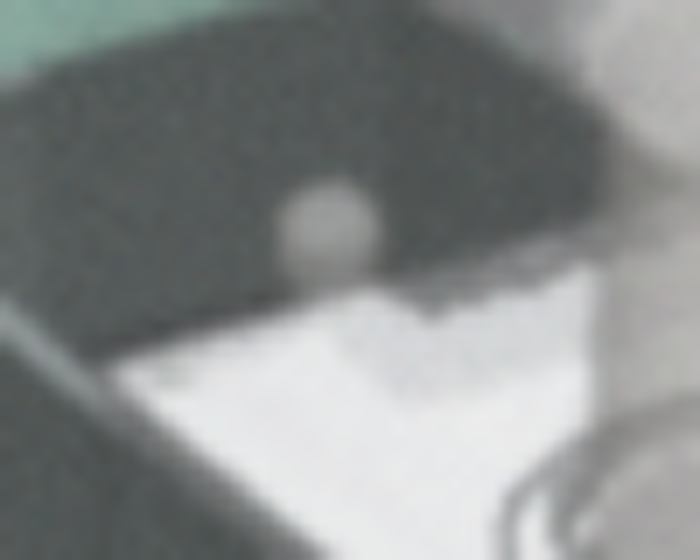

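move_arm:
  plan:
    - {"tx": 5,"ty": 0.5,"tz": 5,"twist": 0,"claw": 0.1}
    - {"tx": 0.5,"ty": 0,"tz": 15,"twist": 0,"claw": 0.1}
    - {"tx": 0.5,"ty": 0.2,"tz": 15,"twist": 0,"claw": 0.1}
    - {"tx": 0.5,"ty": 0.2,"tz": 15,"twist": 0,"claw": 0.1}
    - {"tx": 0.5,"ty": 0.2,"tz": 10,"twist": 0,"claw": 0.1}

```text
t: 15.7
tool_pos: [0.5973, 0.0017, 0.0789]
ee_rot: [0.026, 0.086, 0.996, -0.008]
ft_force: [0.8, -0.4, -0.1]
width: 0.0415
```

```bash
python3 -c "
from h import *
need(W(13,55,37),80.1)
f=grab('scene','18');cv2.imwrite('pics/c27.png',cv2.resize(f['pixels'][140:250,230:340,::-1],None,fx=5,fy=5,interpolation=cv2.INTER_CUBIC))
g=grab('top','18');cv2.imwrite('pics/c28.png',cv2.resize(g['pixels'][140:250,240:350,::-1],None,fx=5,fy=5,interpolation=cv2.INTER_CUBIC))
"
```

```text
t15.70 tcpS [21.8 56.8 78.9] w [0.5973 0.0017 0.0789] d [11.  -1.3 41.4] hy80.2 twist 0.05246546791390472 F [ 0.8 -0.4 -0.1] wid 0.0415 j [-0.07  0.18  1.69 -0.02  1.21 -1.47] tilt [-0.053 -0.011 -0.999]
```

View pics/c27.png

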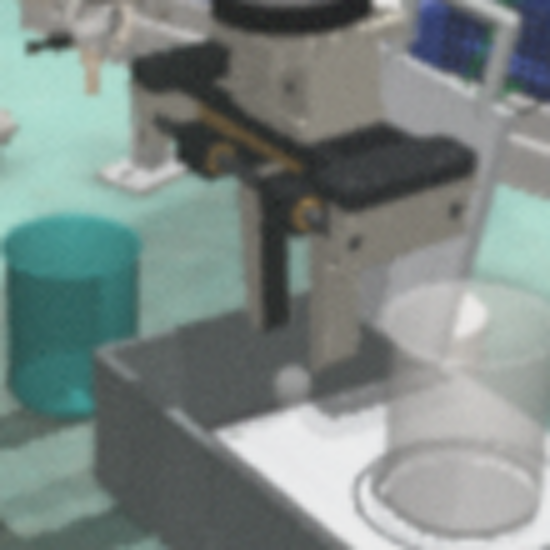

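View pics/c28.png

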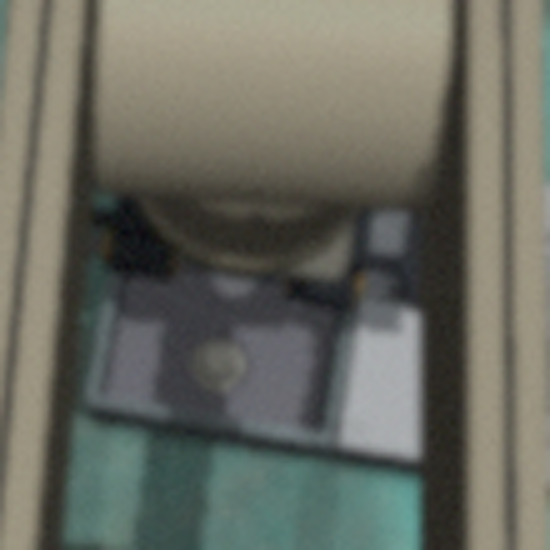

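move_arm:
  plan:
    - {"tx": 8,"ty": -1,"tz": 0,"twist": 0,"claw": 0.1}
    - {"tx": 2,"ty": 0,"tz": 21,"twist": 0,"claw": 0.1}

```text
t: 15.97
tool_pos: [0.5909, 0.0018, 0.0625]
ee_rot: [0.029, 0.086, 0.996, -0.008]
ft_force: [0.0, -0.5, 0.7]
width: 0.0419
```

```bash
python3 -c "
from h import *
need(W(14,55,37),80.1)"
```

```text
t15.97 tcpS [15.6 55.8 62.5] w [0.5909 0.0018 0.0625] d [ 3.1 -0.6 25.4] hy80.2 twist 0.0558254177065578 F [ 0.  -0.5  0.7] wid 0.0419 j [-0.07  0.18  1.73 -0.02  1.17 -1.47] tilt [-0.059 -0.01  -0.998]
```

move_arm:
  plan:
    - {"tx": 2.5,"ty": -0.5,"tz": 22,"twist": 0,"claw": 0.1}
    - {"tx": 0,"ty": 0,"tz": 4,"twist": 0,"claw": 0.1}

```text
t: 16.13
tool_pos: [0.589, 0.0014, 0.0364]
ee_rot: [0.029, 0.086, 0.996, -0.008]
ft_force: [-0.7, 0.2, -0.9]
width: 0.0419
```

```bash
python3 -c "
from h import *
need(W(14,55,37),80.1)
f=grab('scene','19');cv2.imwrite('pics/c29.png',cv2.resize(f['pixels'][140:250,230:340,::-1],None,fx=5,fy=5,interpolation=cv2.INTER_CUBIC))
"
```

```text
t16.13 tcpS [13.8 55.1 36.4] w [0.589  0.0014 0.0364] d [-0.3 -0.1 -0.6] hy80.2 twist 0.0649575380983265 F [-0.7  0.2 -0.9] wid 0.0419 j [-0.07  0.21  1.75 -0.02  1.13 -1.47] tilt [-0.06  -0.01  -0.998]
```

View pics/c29.png

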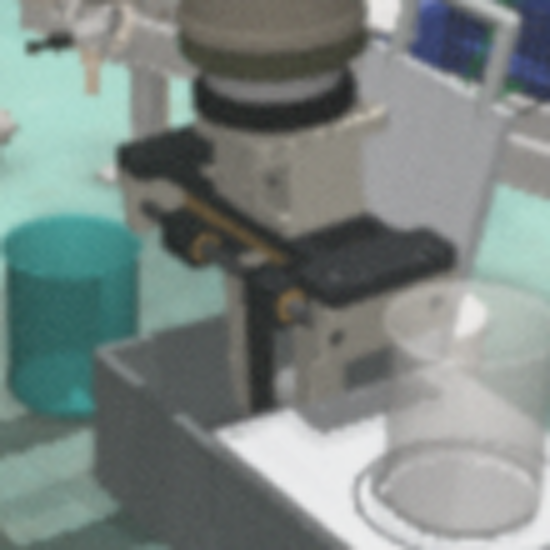

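The bulb sits between the fingers at (288,378), so I'll close.

move_arm:
  plan:
    - {"tx": 0,"ty": 0,"tz": 0,"twist": 0,"claw": 0.4}
    - {"tx": 0,"ty": 0,"tz": 0,"twist": 0,"claw": 0.6}
    - {"tx": 0,"ty": 0,"tz": 0,"twist": 0,"claw": 0.8}
    - {"tx": 0,"ty": 0,"tz": 0,"twist": 0,"claw": 1}
    - {"tx": 0,"ty": 0,"tz": 0,"twist": 0,"claw": 1}

```text
t: 16.6
tool_pos: [0.5929, 0.0012, 0.0438]
ee_rot: [0.033, 0.086, 0.996, -0.008]
ft_force: [-0.3, 0.1, -0.4]
width: 0.0186
```

```bash
python3 -c "
from h import *
need(W(10,55,260),80.1)"
```

```text
t16.60 tcpS [17.6 55.6 43.8] w [0.5929 0.0012 0.0438] d [  -7.    -2.6 -216.2] hy80.2 twist 0.0649409457761152 F [-0.3  0.1 -0.4] wid 0.0186 j [-0.07  0.2   1.74 -0.02  1.13 -1.47] tilt [-0.067 -0.009 -0.998]
```

move_arm:
  plan:
    - {"tx": 0,"ty": 0,"tz": -10,"twist": 0,"claw": 1}
    - {"tx": 0,"ty": 0,"tz": -15,"twist": 0,"claw": 1}
    - {"tx": 0,"ty": 0,"tz": -20,"twist": 0,"claw": 1}

```text
t: 16.85
tool_pos: [0.5871, 0.0023, 0.0873]
ee_rot: [0.03, 0.086, 0.996, -0.008]
ft_force: [-0.1, 0.3, -0.4]
width: 0.0183
```

```bash
python3 -c "
from h import *
need(W(10,55,260),80.1)
f=grab('scene','20');cv2.imwrite('pics/c30.png',cv2.resize(f['pixels'][140:250,230:340,::-1],None,fx=5,fy=5,interpolation=cv2.INTER_CUBIC))
g=grab('top','20');cv2.imwrite('pics/c31.png',cv2.resize(g['pixels'][140:250,240:350,::-1],None,fx=5,fy=5,interpolation=cv2.INTER_CUBIC))
"
```

```text
t16.85 tcpS [11.7 55.7 87.3] w [0.5871 0.0023 0.0873] d [  -8.8   -2.4 -172.4] hy80.2 twist 0.05661062122618432 F [-0.1  0.3 -0.4] wid 0.0183 j [-0.07  0.14  1.73 -0.02  1.22 -1.47] tilt [-0.061 -0.01  -0.998]
```

View pics/c30.png

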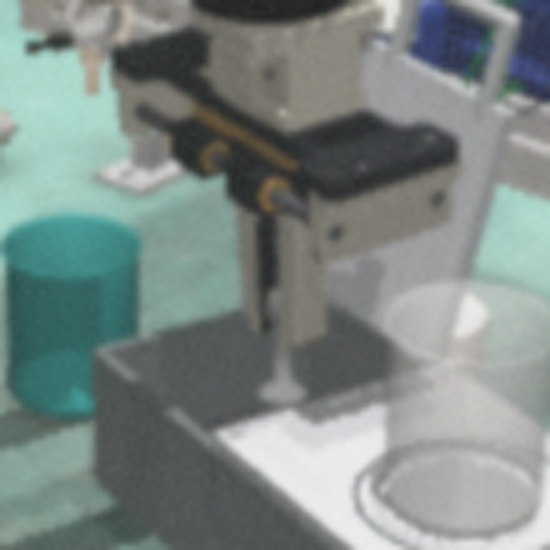

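The insert hangs upright in the fingers, with its foot at (282,390). I'll raise it and bring it over the beaker.

move_arm:
  plan:
    - {"tx": 0,"ty": 0,"tz": -30,"twist": 0,"claw": 1}
    - {"tx": 0,"ty": 0,"tz": -35,"twist": 0,"claw": 1}
    - {"tx": -2,"ty": 0,"tz": -35,"twist": 0,"claw": 1}
    - {"tx": -2,"ty": 0,"tz": -35,"twist": 0,"claw": 1}
    - {"tx": -2,"ty": 0,"tz": -25,"twist": 0,"claw": 1}

```text
t: 17.37
tool_pos: [0.5809, 0.0048, 0.2498]
ee_rot: [0.027, 0.086, 0.996, -0.008]
ft_force: [-0.2, -0.7, 0.5]
width: 0.0183
```

```bash
python3 -c "
from h import *
need(W(-3,-104,240),80.1)"
```

```text
t17.37 tcpS [  5.1  57.1 249.8] w [0.5809 0.0048 0.2498] d [   9. -161.   11.] hy80.2 twist 0.06298031121781378 F [-0.2 -0.7  0.5] wid 0.0183 j [-0.07  0.01  1.55 -0.02  1.52 -1.47] tilt [-0.056 -0.011 -0.998]
```

move_arm:
  plan:
    - {"tx": 2,"ty": -25,"tz": 0,"twist": 0,"claw": 1}
    - {"tx": 2,"ty": -30,"tz": 0,"twist": 0,"claw": 1}
    - {"tx": 2,"ty": -30,"tz": 0,"twist": 0,"claw": 1}
    - {"tx": 2,"ty": -30,"tz": 0,"twist": 0,"claw": 1}
    - {"tx": 0,"ty": -25,"tz": 2,"twist": 0,"claw": 1}
    - {"tx": 0,"ty": -10,"tz": 3,"twist": 0,"claw": 1}

```text
t: 17.87
tool_pos: [0.5524, -0.1443, 0.258]
ee_rot: [0.037, 0.082, 0.996, -0.008]
ft_force: [0.6, 0.5, -0.2]
width: 0.0183
```

```bash
python3 -c "
from h import *
need(W(-2,-104,235),80.1)
f=grab('scene','21');cv2.imwrite('pics/c32.png',cv2.resize(f['pixels'][120:250,270:400,::-1],None,fx=5,fy=4.6,interpolation=cv2.INTER_CUBIC))
g=grab('top','21');cv2.imwrite('pics/c33.png',cv2.resize(g['pixels'][140:260,280:400,::-1],None,fx=5,fy=5,interpolation=cv2.INTER_CUBIC))
"
```

```text
t17.87 tcpS [  2.8 -94.8 258. ] w [ 0.5524 -0.1443  0.258 ] d [ 6.6 -9.  22.7] hy80.6 twist 0.48490001108675074 F [ 0.6  0.5 -0.2] wid 0.0183 j [-0.35 -0.04  1.59  0.    1.51 -1.76] tilt [-0.076 -0.01  -0.997]
```

View pics/c32.png

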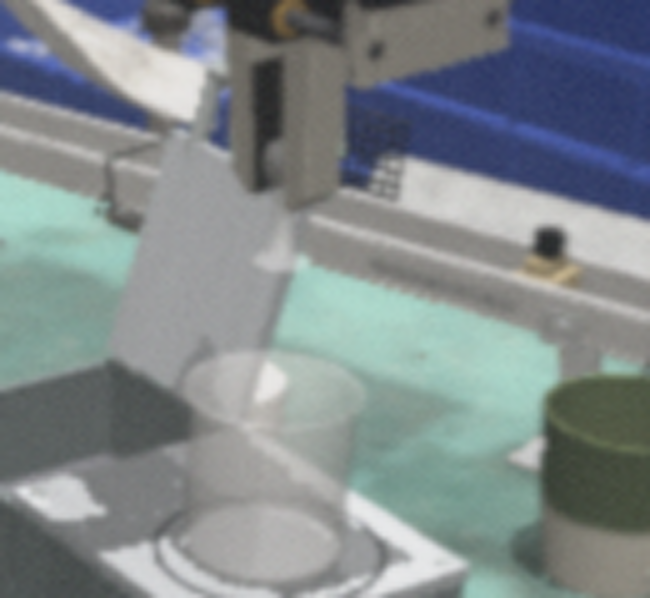

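View pics/c33.png

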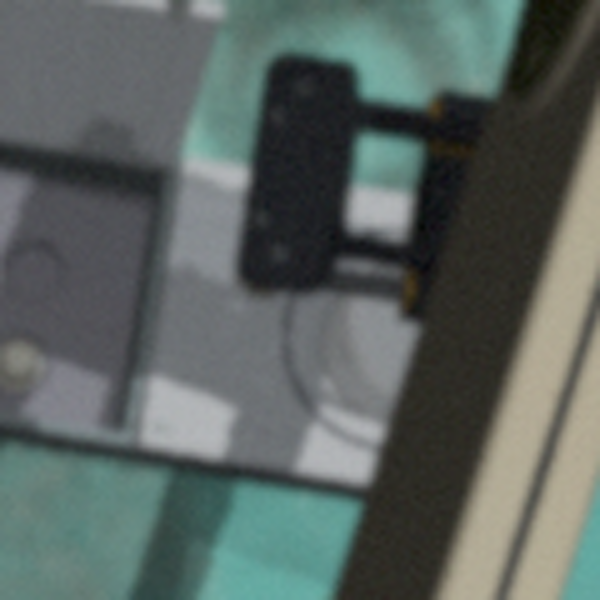

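move_arm:
  plan:
    - {"tx": 6,"ty": -9,"tz": 20,"twist": 0.4,"claw": 1}
    - {"tx": 0,"ty": 0,"tz": 0,"twist": 0,"claw": 1}

```text
t: 18.13
tool_pos: [0.5468, -0.1503, 0.2362]
ee_rot: [0.037, 0.086, 0.996, -0.007]
ft_force: [-1.4, 0.1, -2.3]
width: 0.018
```

```bash
python3 -c "
from h import *
need(W(-2,-104,235),80.1)
f=grab('scene','22');cv2.imwrite('pics/c34.png',cv2.resize(f['pixels'][140:250,280:380,::-1],None,fx=6,fy=5.4,interpolation=cv2.INTER_CUBIC))
g=grab('top','22');cv2.imwrite('pics/c35.png',cv2.resize(g['pixels'][140:260,280:400,::-1],None,fx=5,fy=5,interpolation=cv2.INTER_CUBIC))
"
```

```text
t18.13 tcpS [  -1.8 -101.6  236.2] w [ 0.5468 -0.1503  0.2362] d [ 0.3 -2.4  1.2] hy80.1 twist -0.004847275686486796 F [-1.4  0.1 -2.3] wid 0.0180 j [-0.36 -0.04  1.64  0.01  1.47 -1.76] tilt [-0.074 -0.007 -0.997]
```

View pics/c34.png

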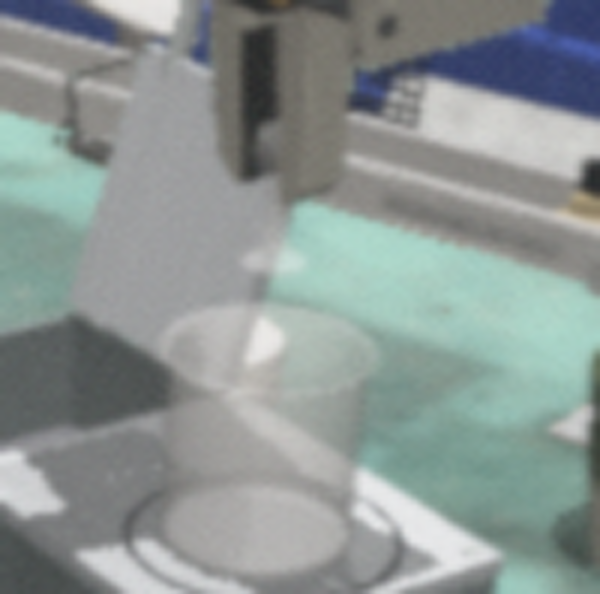

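View pics/c35.png

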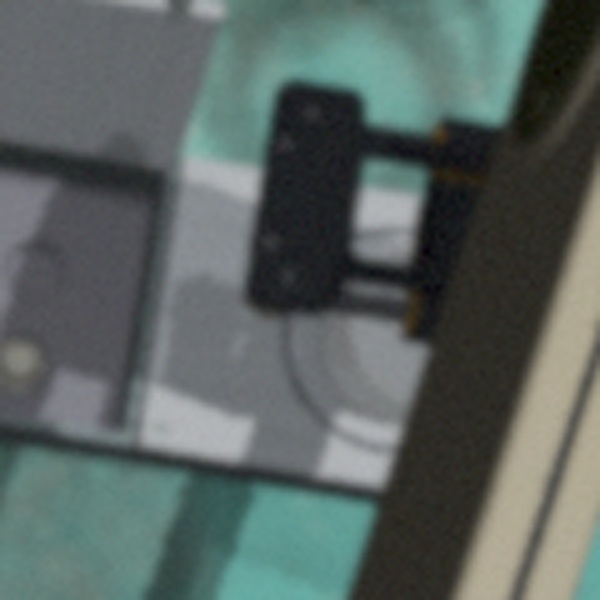

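```bash
python3 -c "
from h import *
f=load('pics/scene22.npz')
px=lambda p:(np.array(p,float)+.5)/[6,5.4]-.5+[280,140]
rim=S(onplane(f,px((269,347)),.172)[0]);print('rim',rim)
for z in (.195,.2,.205,.21,.215): print(z,S(onplane(f,px((274,262)),z)[0])-rim)
print('bulb',[ (z,S(onplane(f,px((268,140)),z)[0])-rim) for z in (.245,.25,.255)])
print('tcp px',proj(f,env.observe()['tool_pos']))
"
```

```text
rim [  -8.43250684 -108.74841652  172.        ]
0.195 [16.20970701 20.62302916 23.        ]
0.2 [ 9.58586918 12.496521   28.        ]
0.205 [ 2.96203135  4.37001284 33.        ]
0.21 [-3.66180648 -3.75649532 38.        ]
0.215 [-10.28564431 -11.88300348  43.        ]
bulb [(0.245, array([12.43821239, 23.96767119, 73.        ])), (0.25, array([ 4.97944591, 14.71027451, 78.        ])), (0.255, array([-2.47932056,  5.45287782, 83.        ]))]
tcp px [[327.50299709 170.66049757]]
```

move_arm:
  plan:
    - {"tx": 1,"ty": -2,"tz": 1,"twist": 0,"claw": 1}
    - {"tx": 0,"ty": 0,"tz": 0,"twist": 0,"claw": 1}
    - {"tx": 0,"ty": 0,"tz": 0,"twist": 0,"claw": 1}
    - {"tx": 0,"ty": 0,"tz": 0,"twist": 0,"claw": 1}

```text
t: 18.57
tool_pos: [0.5503, -0.1484, 0.243]
ee_rot: [0.042, 0.083, 0.996, -0.007]
ft_force: [-0.6, -0.5, -0.4]
width: 0.0179
```

```bash
python3 -c "
from h import *
need(W(-2,-104,235),80.1)
print(env.observe()['dq'].round(3))
f=grab('scene','23');cv2.imwrite('pics/c36.png',cv2.resize(f['pixels'][140:250,280:380,::-1],None,fx=6,fy=5.4,interpolation=cv2.INTER_CUBIC))
g=grab('top','23')
need(W(-2,-104,235),80.1)
"
```

```text
t18.57 tcpS [  1.4 -99.2 243. ] w [ 0.5503 -0.1484  0.243 ] d [ 4.  -4.7  7.7] hy80.4 twist 0.3201542243591149 F [-0.6 -0.5 -0.4] wid 0.0179 j [-0.36 -0.05  1.63  0.01  1.48 -1.76] tilt [-0.084 -0.007 -0.996]
[ 0.012 -0.004 -0.014  0.003  0.004  0.004]
 t18.67 tcpS [  1.3 -99.4 242.9] w [ 0.5502 -0.1486  0.2429] d [ 4.  -4.5  7.6] hy80.4 twist 0.30822932586447394 F [ 0.1  0.2 -0.1] wid 0.0183 j [-0.36 -0.05  1.63  0.01  1.48 -1.76] tilt [-0.084 -0.007 -0.996]
```

View pics/c36.png

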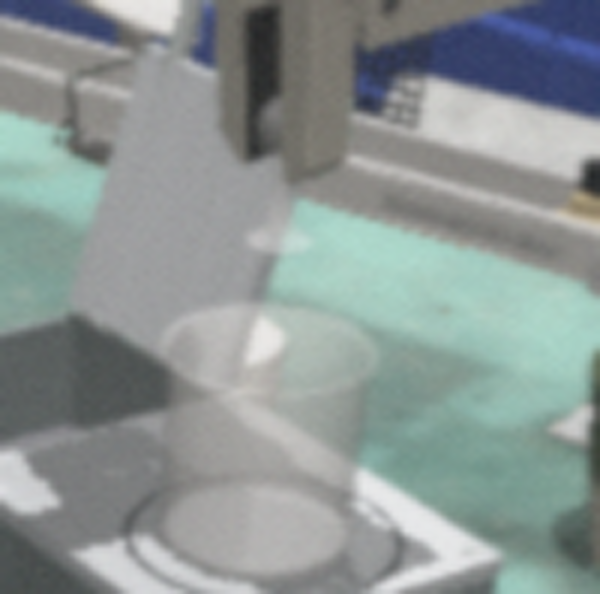

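View pics/scene23.png

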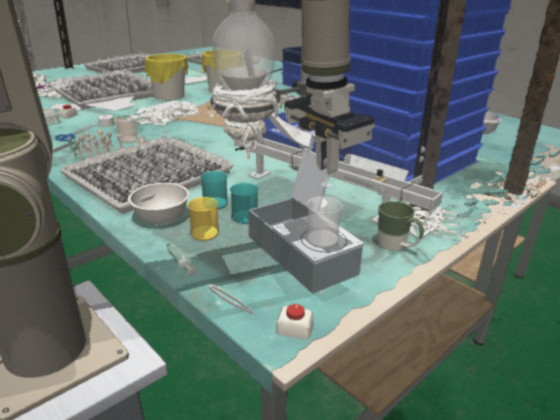

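View pics/top23.png

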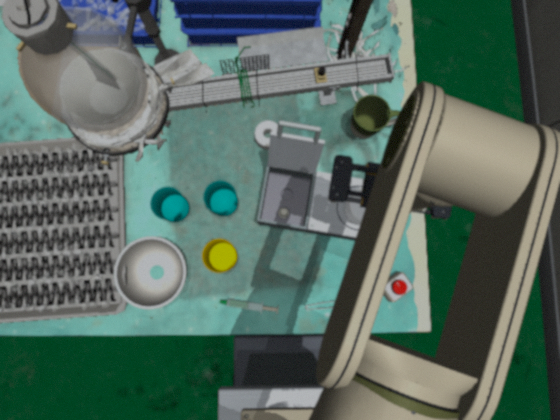

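move_arm:
  plan:
    - {"tx": 4,"ty": -5.5,"tz": 8,"twist": 0,"claw": 1}

```text
t: 18.75
tool_pos: [0.5473, -0.1533, 0.2365]
ee_rot: [0.043, 0.083, 0.996, -0.007]
ft_force: [-0.1, 0.0, -0.1]
width: 0.0182
```

```bash
python3 -c "
from h import *
need(W(-1,-104,236),80.1)
f=grab('scene','24');f=grab('scene','25');need(W(-1,-104,236),80.1)
f=grab('scene','26');need(W(-1,-104,236),80.1);cv2.imwrite('pics/c37.png',cv2.resize(f['pixels'][140:250,280:380,::-1],None,fx=6,fy=5.4,interpolation=cv2.INTER_CUBIC))
print(env.observe()['dq'].round(3))
"
```

```text
t18.75 tcpS [  -0.7 -104.4  236.5] w [ 0.5473 -0.1533  0.2365] d [0.4 0.5 0.4] hy80.5 twist 0.36899417444155347 F [-0.1  0.  -0.1] wid 0.0182 j [-0.37 -0.05  1.65  0.01  1.46 -1.78] tilt [-0.088 -0.007 -0.996]
 t18.85 tcpS [  -2.9 -105.4  233.1] w [ 0.545  -0.1538  0.2331] d [-2.1  1.4 -2.8] hy80.4 twist 0.2963771589025157 F [-0.1  0.6 -0.5] wid 0.0185 j [-0.37 -0.05  1.65  0.01  1.46 -1.78] tilt [-0.082 -0.007 -0.997]
 t18.90 tcpS [  -2.7 -105.3  233.4] w [ 0.5452 -0.1537  0.2334] d [-1.9  1.3 -2.4] hy80.4 twist 0.2766051121102038 F [-0.1  0.2 -0.1] wid 0.0184 j [-0.37 -0.05  1.65  0.01  1.46 -1.78] tilt [-0.082 -0.007 -0.997]
[ 0.005 -0.002 -0.016  0.002  0.007  0.005]
```

View pics/c37.png

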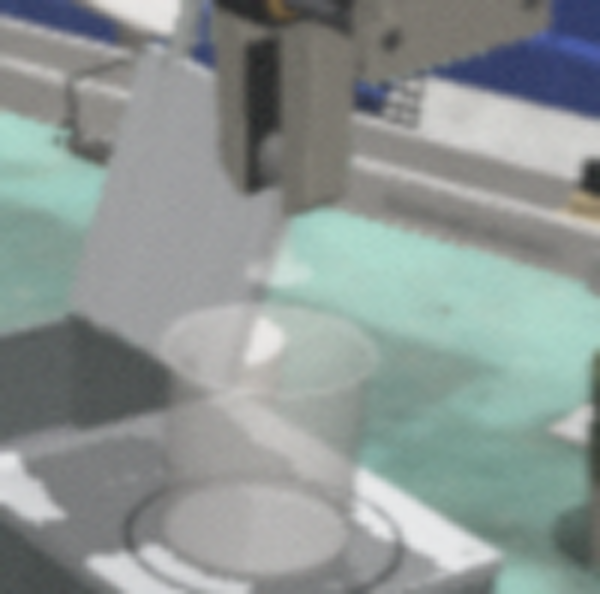

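```bash
python3 -c "
from h import *
f0=load('pics/top0.npz')['pixels'].astype(int);f1=load('pics/top23.npz')['pixels'].astype(int)
for n,(r,c) in dict(roll=((118,148),(252,268)),mug=((95,135),(348,380)),bowl=((235,310),(112,190)),timer=((272,302),(380,412))).items():
  print(n,abs(f0-f1)[r[0]:r[1],c[0]:c[1]].mean().round(1))
need(W(-1,-104,236),80.1)
print(env.close_job())
"
```

```text
roll 13.1
mug 6.4
bowl 13.2
timer 20.8
 t18.90 tcpS [  -2.7 -105.3  233.4] w [ 0.5452 -0.1537  0.2334] d [-1.9  1.3 -2.4] hy80.4 twist 0.2766051121102038 F [-0.1  0.2 -0.1] wid 0.0184 j [-0.37 -0.05  1.65  0.01  1.46 -1.78] tilt [-0.082 -0.007 -0.997]
the job is handed in; nothing more can be done
None
```

I did the task in the order asked and handed it in at t = 18.9 s; no verdict was reported. The beaker was slid into the target ring and released. The flap was lifted to about 1.82 rad, where it stayed after I let go. The insert was taken from the far pocket and the plug left in the near one.

**Last checks**
- **Beaker:** measured about 3 to 5 mm off the ring's centre, with its foot inside the ring in the last scene view.
- **Insert:** held steadily in the gripper (opening 18 mm, wrist force near zero, arm nearly at rest). By the camera ray its foot is about 3 cm above the rim and within a few millimetres of the middle of the mouth.
- **Bystanders:** the mug, timer, bowl and cotton roll look unmoved in the pictures. My before/after pixel difference did not settle it: it read 6 to 21 grey levels over those areas. I put that down to shadows and noise but did not confirm it.

**Shortfalls and disagreements**
- **Tool tilt:** the tool drifted to about 4.7° off vertical. It was already about 3.5 to 4° off when it gripped the insert, so I estimate the insert leans only 1 to 2°. I did not measure that lean directly.
- **Camera offset:** the scene camera read about 5 mm off the top camera on the stand. I based positions on the top view.
- **Beaker contact while sliding:** the gripper rose about 1 mm early in the slide. The contact force then came back, so I don't think the beaker lifted, but I can't rule out a very slight lift or lean.

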